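Put the lathe's soft jaws and spanner away in the tray drawer

ROBOT

A 6-joint arm with a two-finger parallel gripper is mounted at the origin on the work surface. World frame = base frame: x ahead of the robot, y to its left, z up, the work surface at z = 0. Lengths are in m, angles in degrees, forces in N, time in s.
With the tool pointing down it reaches from about 0.3 to 0.775 m from the base axis. Payload 14.6 kg.
Tool frame: the origin (TCP) lies between the finger pads; the fingertips stand env.tip_reach ahead of it and the grasp point (between the pads) lies 2 mm behind it (env.tip_reach is the distance from the TCP to the fingertips, in m); z points along the fingers, y is the line along which they close (so a half turn about z gives the same grasp; the last joint's range is limited). The gripper opens to 94 mm and grips with 3 to 60 N. Pads are 16 mm wide; open, the fingers measure 119 mm over their backs; the gripper's body (75 mm by 177 mm) begins 78 mm behind the grasp point.
Start: joints at [-78.931, 17.183, 87.147, -0, 75.671, -3.816], TCP at [0.141, -0.532, 0.193] pointing down, gripper open.
Joint ranges: [-173.82, 173.82], [-45.26, 126.66], [13.44, 144.39], [-59.66, 239.66], [0, 175.72], [-146.38, 146.38]. Speed limits (degrees/s): [127.2, 127.2, 147.25, 180, 180, 180].

INTERFACE

Orientations are given as a 3x3 rotation matrix whose columns are the frame's x, y, z axes.
In Python, from bench import env gives the robot as it stands.
- The arm moves only by the shell command python3 -m jog 'ROWS'. ROWS is JSON, a list of rows, each an object with "turn": the turn, a rotation vector about the tool's x, y, z in units of 6 degrees (1.0 is 6 degrees), a list of three; "offset": the shift along the tool's x, y, z in m, a list of three; "jaw": the closure, from 0 (fully open) to 1 (shut). A call has 1 to 5 rows; each row is the pose to reach, as a shift and turn from the pose commanded when the call began, along the tool's axes at that moment; what a row does not reach only later rows make up. A row lasts 1/10 s, in which the tool goes at most 50 mm and 8.59 degrees, less where a joint would pass 70% of its speed; a pose out of reach is approached as far as the arm can. A call with a gripper value outside its range is refused whole. The fingers move at their own pace and stop on an object; the grip force is fixed at half the most. Time passes only in rows, so rows that repeat a pose let the fingers close. It gives the time, the measured TCP pose, the force, the opening and the grip force at its end, in the units of the state.
- env.state(): the state, without advancing time (a new reading comes with each control period).
- env.camera(name): name is "side" or "top" or "wrist"; returns the picture (400x640x3 uint8, red, green, blue); there is no depth.
- env.camera_model(name): a dict with "intrinsics" (3x3 intrinsics, pixels), "k1" (the pictures are not rectified: a ray, as slopes to the right and down, at radius r is drawn at 1 + k1 r^2 times it, then the intrinsics apply), "rvec" (rotation vector, rad) and "tvec" (3), from world to camera coordinates, as OpenCV has them. Camera axes: x right, y down, z forward; pixel columns grow to the right and rows downward; lengths in m; the calibration is good to about 2 mm. A picture is of the moment at which its call begins: read the wrist's pose just before it. camera_model takes no time and is no camera call; for the wrist camera it gives the pose at the moment of the call.
- env.close_job(): hands the job in; it is judged then, once.
Trained networks look in the newest picture that a camera, given by its name, has taken for a name from the list of things; names that differ only in an ending like _2 or _b are one class to them, and where a whole thing is asked for, a point or a joint stands for the part that bears it (a point fixed in the world has none). Each returns a list of dicts, best first, with "score" (0 to 1); they miss things now and then, are a little off and sometimes report something else, mostly with a low value. They report only what shows in the picture. A call takes as long as a camera call.
- env.recognise(camera, name): "xy" ([column, row] in pixels, amid what is visible of it).
- env.trace(camera, name): "pixels" (400x640 bool, what is visible of it) and "xy" ([column, row] in pixels, amid what is visible of it).
The state is a dict: "clock": time; "q": joint angles; "qvel": joint speeds; "effort": joint torques, N m; "ee_pos": TCP position; "orientation": TCP orientation; "wrist_force": force on the tool from outside, world axes, zero at the start; "ft_torque": the same for the moment, N m; "gripper_width": finger opening in m; "grasp_force": force on a finger pad.
Only numpy, scipy, OpenCV 4.12 (cv2) and the standard library are available. Lean on these libraries where they do the work, as an engineer would, in place of code of your own. Each camera call takes 0.05 s, during which the arm holds its last target. There are 200 camera calls.

TASK

Pull the chest's drawer fully open and put away every soft jaw from the mat, each down in a jaw pocket of its own with its nose towards the back of the drawer, and the spanner in its outline pocket with the open-ended head towards the back. When all lie fully down in their pockets, push the drawer fully shut and let go; leave the oil tin, the steel bar end and the V-block where they are.

Things in the scene. Friction and masses are not known exactly. Their poses are not given: they have to be found in the camera images.
- chest_drawer (a joint): slide of the chest's only drawer, m: 0 shut, 0.175 fully out. It slides straight out of the chest's front (along minus x of the handle's axes) against about 3 N of friction and stays where it is left. The tray inside is fully clear of the chest only when it is out more than about 0.16 m
- chest: shallow grey bench chest, fixed, 298 mm wide, 240 mm deep, top 124 mm above the bench, above a plain 50 mm plinth; origin on the bench under the middle of its front, x to its back, y left, z up. The underside of its top is 114 mm above the bench, so a jaw not down in its pocket jams the drawer
- handle (a point): middle of the drawer's steel bar handle (bar 11 mm thick, 120 mm long along y), 35 mm in front of the drawer's face, 92 mm above the bench; moves with the drawer. The drawer's front is 290 mm wide, 15 mm thick, its upper edge 118 mm above the bench. Axes of the drawer: x from its front to its back, y to its left seen from the robot, z up
- pocket0 (a point): jaw pocket of the black tray in the drawer, rear row, rightmost of 3. The point is where the centre of a seated jaw lies, 14 mm above the floor of the 8 mm deep pocket (tray top 6 mm below the point; drawer sides flush with it). The jaw's outline plus 2.5 mm all round, the narrow part to the back (+x). 58 mm from pocket to pocket, 77 mm from row to row. Axes as the handle's
- pocket1 (a point): jaw pocket like pocket0: rear row, middle one of 3
- pocket2 (a point): jaw pocket like pocket0: rear row, leftmost of 3
- pocket3 (a point): jaw pocket like pocket0: front row, rightmost of 3
- pocket4 (a point): jaw pocket like pocket0: front row, middle one of 3
- pocket5 (a point): jaw pocket like pocket0: front row, leftmost of 3
- spanner_pocket (a point): 8 mm deep outline pocket for the spanner at the tray's left; the point is where the spanner's centre lies once seated, 5 mm above the pocket's floor. 2.5 mm to spare all round, the wide head part to the drawer's back (+x). In its middle a cut-out for the fingers, 40 mm along x and 78 mm along y, goes down to the floor. Axes as the handle's
- jaw0 (a point): aluminium soft jaw of a lathe chuck: block 40 x 32 mm, 28 mm high, with a nose 14 mm wide that sticks out 16 mm from the middle of one short side, over the full height; two dark bolt holes on top, about 0.12 kg. The point is the centre of the 40 x 32 block, 14 mm above its underside; x points to the nose, y across the 32 mm, z up. Starts on the 3 mm rubber mat on the right, or is absent
- jaw1 (a point): another soft jaw like jaw0, or absent
- jaw2 (a point): another soft jaw like jaw0, or absent
- jaw3 (a point): another soft jaw like jaw0, or absent
- jaw4 (a point): another soft jaw like jaw0, or absent
- spanner (a point): flat steel combination spanner, 140 mm long, 10 mm thick, about 0.16 kg, lying flat on the bench on the left. The point is half-way along, 5 mm above its underside; x points to the open-ended head (36 mm wide, from 34 to 70 mm), the other way lies the ring end (26 mm across); the shank is 16 mm wide; z up
- oil_tin_mid (a point): bystander: oil tin, 52 mm across, 110 mm tall, on the chest's top; the point is its middle. Leave alone
- slug_center (a point): bystander: upright steel bar end, 50 mm across, 45 mm tall, on the bench beyond the mat; the point is its centre. Leave alone
- vblock_mid (a point): bystander: dark steel V-block, 60 x 50 x 42 mm, on the bench on the far left; the point is its middle. Leave alone

How it is judged:
By the outcome, as a careful person would: the job done as asked, in the order asked, and still so for the second after the job is handed in, with the robot touching nothing.
Of jaw0_body, jaw1_body, jaw2_body, jaw3_body, jaw4_body only 3 to 5 are there at a start; the rules pass over those that are not, and their reading is None.
At some moment in a run one of jaw0_body, jaw1_body, jaw2_body, jaw3_body, jaw4_body, spanner_body may be knocked a few centimetres aside while the robot is not near it.
It also fails if it takes over 208 s, if anything falls off the work surface, if the arm or the gripper's body presses on something with over 40 N, if the wrist force passes 120 N, or if a joint passes its speed limit or range.

## Working session

There is one attempt and no reset: what is moved stays moved. The work goes in short steps, Python scripts to look and compute and a shell command to move; the robot and the scene stay as the last step left them, time stands still between calls to the robot, and variables do not carry over. Pictures are saved under pics/ and viewed, at most 14 in all, crops included, and the job is handed in when it is done.

```bash
ls; mkdir -p pics; python3 - <<'E'
from bench import env
import cv2
s=env.state();print(s['clock'],s['ee_pos'],s['orientation'],env.tip_reach)
for c in('top','side','wrist'):
    im=env.camera(c);cv2.imwrite(f'pics/{c}0.png',im[:,:,::-1])
    m=env.camera_model(c);print(c,m)
E
```

```text
pics
0.0 [ 0.14123126 -0.53128643  0.19269248] [[ 9.66451105e-01  2.56850574e-01 -2.08692930e-04]
 [ 2.56850648e-01 -9.66450509e-01  1.07624405e-03]
 [ 7.47425130e-05 -1.09374016e-03 -9.99999399e-01]] 0.017
top {'intrinsics': array([[489.96865631,   0.        , 315.49257077],
       [  0.        , 489.96865631, 195.69193953],
       [  0.        ,   0.        ,   1.        ]]), 'k1': -0.0017645769571546497, 'rvec': array([ 2.14980635, -2.18266172,  0.13409212]), 'tvec': array([0.0149664 , 0.6309175 , 1.53099641])}
side {'intrinsics': array([[446.84015328,   0.        , 315.93172525],
       [  0.        , 446.84015328, 194.79653471],
       [  0.        ,   0.        ,   1.        ]]), 'k1': -0.06961885474818583, 'rvec': array([ 2.10645807, -0.55685076,  0.28875019]), 'tvec': array([-0.52379548,  0.27717848,  1.20346569])}
wrist {'intrinsics': array([[321.83106009,   0.        , 318.11395136],
       [  0.        , 321.83106009, 209.19397178],
       [  0.        ,   0.        ,   1.        ]]), 'k1': -0.02240005949846335, 'rvec': array([-2.3059414 ,  1.77197343,  0.25241163]), 'tvec': array([-0.54886995, -0.03004123,  0.39206872])}
```

View pics/top0.png

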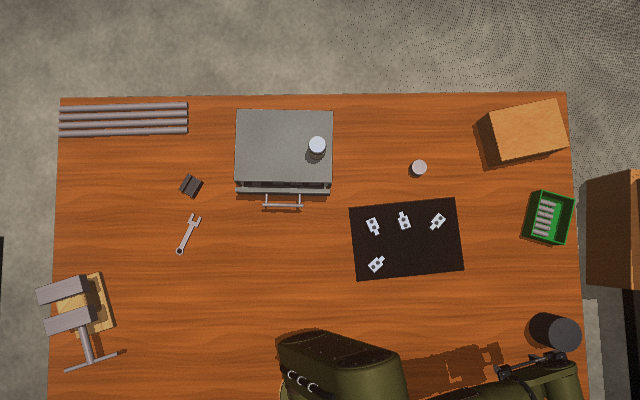

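View pics/wrist0.png

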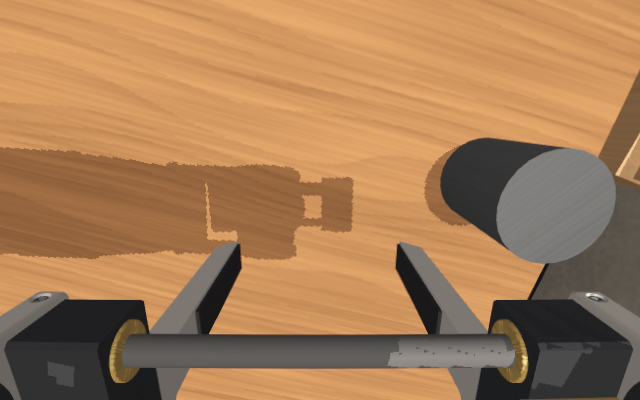

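The top picture shows four jaws on the mat at about (373,226), (404,221), (438,221) and (377,264). The chest handle is near (282,204) and the spanner near (188,234), with its open head up-right. The wrist picture shows only bare bench.

```bash
cat > h.py <<'E'
import numpy as np, cv2
from scipy.optimize import minimize
from scipy.spatial.transform import Rotation as Ro
from bench import env
JAW=np.array([[-20,-16],[20,-16],[20,-7],[36,-7],[36,7],[20,7],[20,16],[-20,16]])/1e3
SPN=np.array([[-70,-7],[-64,-12],[-57,-13],[-48,-11],[-43,-8],[34,-8],[36,-15],[45,-18],[70,-18],[70,18],[45,18],[36,15],[34,8],[-43,8],[-48,11],[-57,13],[-64,12],[-70,7]])/1e3
def RT(m): return Ro.from_rotvec(np.ravel(m['rvec'])).as_matrix(), np.ravel(m['tvec'])
def proj(P,m):
    R,t=RT(m);c=np.atleast_2d(P)@R.T+t;s=c[:,:2]/c[:,2:]
    s=s*(1+m['k1']*(s**2).sum(1,keepdims=True));K=m['intrinsics']
    return s*[K[0,0],K[1,1]]+[K[0,2],K[1,2]]
def back(px,z,m):
    R,t=RT(m);K=m['intrinsics']
    s=cv2.undistortPoints(np.array(px,float).reshape(-1,1,2),K,np.array([m['k1'],0,0,0,0.]))[:,0]
    d=np.c_[s,np.ones(len(s))]@R;o=-R.T@t
    return o+d*((z-o[2])/d[:,2])[:,None]
def outline(p,sh): 
    c,s=np.cos(p[2]),np.sin(p[2]);return sh@np.array([[c,s],[-s,c]])+p[:2]
def render(p,sh,z0,z1,m,S=4):
    o=outline(p,sh);a,b=[proj(np.c_[o,np.full(len(o),z)],m) for z in(z0,z1)]
    im=np.zeros((400,640),np.uint8)
    for q in [a,b]+[np.array([a[i],a[(i+1)%len(a)],b[(i+1)%len(a)],b[i]]) for i in range(len(a))]:
        cv2.fillPoly(im,[np.round((q)*16).astype(np.int32)],1,shift=4)
    return im>0
def fit(mask,sh,z0,z1,m,p0=None):
    """pose (x,y,yaw) of a prism whose silhouette matches mask, with IoU"""
    ys,xs=np.nonzero(mask);c=back([[xs.mean(),ys.mean()]],z1,m)[0,:2]
    def f(p):
        r=render(p,sh,z0,z1,m);return -(r&mask).sum()/max(1,(r|mask).sum())
    best=None
    yaws=np.arange(0,2*np.pi,np.pi/6) if p0 is None else [p0[2]]
    for y in yaws:
        r=minimize(f,[*c,y],method='Nelder-Mead',options=dict(initial_simplex=[[*c,y],[c[0]+.006,c[1],y],[c[0],c[1]+.006,y],[c[0],c[1],y+.25]],xatol=2e-4,fatol=1e-3))
        if best is None or r.fun<best.fun: best=r
    return best.x,-best.fun
def tool():
    s=env.state();return np.array(s['ee_pos']),np.array(s['orientation'])
def go(xyz,yaw):
    """offset in tool axes and z turn (units of 6 deg) to TCP xyz, tool x at yaw deg, straight down"""
    p,R=tool();c,s=np.cos(np.radians(yaw)),np.sin(np.radians(yaw))
    G=np.array([[c,s,0],[s,-c,0],[0,0,-1]])
    return np.round(R.T@(np.array(xyz)-p),4),np.round(np.degrees(Ro.from_matrix(R.T@G).as_rotvec())/6,2)
E
python3 - <<'E'
from h import *
m=env.camera_model('top')
for n,z in [('handle',.092),('slug_center',.0225),('vblock_mid',.021),('oil_tin_mid',.234)]:
    env.camera
    for d in env.recognise('top',n)[:2]: print(n,d['score'],d['xy'],back([d['xy']],z,m)[0].round(3))
for d in env.trace('top','jaw0'):
    x=fit(d['pixels'],JAW,.003,.031,m);print('jaw',d['score'],d['xy'],d['pixels'].sum(),x[0].round(4),np.degrees(x[0][2]),x[1])
for d in env.trace('top','spanner')[:2]:
    x=fit(d['pixels'],SPN,0,.01,m);print('sp',d['score'],d['xy'],d['pixels'].sum(),x[0].round(4),np.degrees(x[0][2]),x[1])
for d in env.trace('top','handle')[:1]+env.trace('top','chest')[:1]:
    ys,xs=np.nonzero(d['pixels']);r=cv2.minAreaRect(np.c_[xs,ys].astype(np.float32));b=cv2.boxPoints(r)
    print(d['score'],d['xy'],back(b,.092,m).round(3).tolist(),back(b,.124,m).round(3).tolist())
m=env.camera_model('wrist');p,R=tool();A,t=RT(m);print('cam in tool',R.T@(-A.T@t-p),R.T@A.T)
E
```

```text
handle 0.84 [284.5, 189.0] [0.647 0.101 0.092]
slug_center 0.73 [418.6, 166.2] [ 0.724 -0.332  0.022]
slug_center 0.2 [434.3, 221.7] [ 0.543 -0.375  0.022]
vblock_mid 0.64 [283.8, 191.4] [0.648 0.107 0.021]
vblock_mid 0.54 [190.3, 184.0] [0.677 0.409 0.021]
oil_tin_mid 0.7 [319.7, 150.0] [ 0.738 -0.007  0.234]
jaw 0.6 [379.2, 265.5] 156 [ 0.411 -0.179 -0.814] -46.639655563352804 0.8478260869565217
jaw 0.58 [402.2, 223.4] 180 [ 0.5428 -0.2776  6.5424] 374.8491076858031 0.8994974874371859
jaw 0.52 [372.6, 224.6] 186 [ 0.5383 -0.1731  3.556 ] 203.7433038310479 0.934010152284264
jaw 0.47 [436.1, 220.2] 191 [ 0.5479 -0.3849  2.3908] 136.9818236222033 0.9227053140096618
sp 0.73 [186.7, 229.2] 308 [0.5152 0.4199 5.8428] 334.76502232529174 0.827027027027027
0.89 [282.7, 187.8] [[0.596, 0.254, 0.092], [0.674, 0.254, 0.092], [0.67, -0.037, 0.092], [0.592, -0.035, 0.092]] [[0.593, 0.249, 0.124], [0.669, 0.249, 0.124], [0.665, -0.035, 0.124], [0.589, -0.034, 0.124]]
0.8 [279.2, 154.0] [[0.596, 0.257, 0.092], [0.903, 0.258, 0.092], [0.899, -0.05, 0.092], [0.592, -0.044, 0.092]] [[0.593, 0.252, 0.124], [0.893, 0.253, 0.124], [0.889, -0.049, 0.124], [0.589, -0.043, 0.124]]
cam in tool [ 0.08038691 -0.00075207 -0.1915876 ] [[ 4.29619699e-04 -9.60561892e-01 -2.78065940e-01]
 [ 9.99999902e-01  4.41238628e-04  2.07959505e-05]
 [ 1.02717636e-04 -2.78065922e-01  9.60561988e-01]]
```

```bash
cat >> h.py <<'E'
def G(yaw):
    c,s=np.cos(np.radians(yaw)),np.sin(np.radians(yaw));return np.array([[c,s,0],[s,-c,0],[0,0,-1]])
def plan(*wps,start=None):
    """print for each leg (split to <=.22 m, <=40 deg) the offset and z turn of one call"""
    p,R=start or tool()
    for w in wps:
        T,GR=np.array(w[:3]),G(w[3]);v=Ro.from_matrix(R.T@GR).as_rotvec()
        n=int(max(np.ceil(np.linalg.norm(T-p)/.22),np.ceil(np.degrees(np.linalg.norm(v))/40),1))
        for k in range(n):
            q=p+(T-p)/(n-k);R2=R@Ro.from_rotvec(v/n).as_matrix() if k<n-1 else GR
            u=Ro.from_matrix(R.T@R2).as_rotvec()
            print(w,'off',np.round(R.T@(q-p),3).tolist(),'turn',np.round(np.degrees(u)/6,2).tolist());p,R=q,R2
E
python3 - <<'E'
from h import *
plan((.2,-.45,.30,15),(.52,.10,.30,90))
E
```

```text
(0.2, -0.45, 0.3, 15) off [0.078, -0.064, -0.107] turn [-0.0, 0.0, -0.02]
(0.52, 0.1, 0.3, 90) off [0.15, -0.149, 0.0] turn [0.0, 0.0, -4.17]
(0.52, 0.1, 0.3, 90) off [0.2, -0.072, 0.0] turn [0.0, 0.0, -4.17]
(0.52, 0.1, 0.3, 90) off [0.211, 0.019, 0.0] turn [0.0, 0.0, -4.17]
```

```bash
python3 -m jog '[{"turn":[0,0,0],"offset":[0.03,-0.02,-0.04],"jaw":0},{"turn":[0,0,0],"offset":[0.06,-0.045,-0.08],"jaw":0},{"turn":[0,0,0],"offset":[0.078,-0.064,-0.107],"jaw":0},{"turn":[0,0,0],"offset":[0.078,-0.064,-0.107],"jaw":0}]'
python3 -m jog '[{"turn":[0,0,-4.17],"offset":[0.15,-0.149,0],"jaw":0},{"turn":[0,0,-4.17],"offset":[0.15,-0.149,0],"jaw":0},{"turn":[0,0,-4.17],"offset":[0.15,-0.149,0],"jaw":0},{"turn":[0,0,-4.17],"offset":[0.15,-0.149,0],"jaw":0},{"turn":[0,0,-4.17],"offset":[0.15,-0.149,0],"jaw":0}]'
python3 -m jog '[{"turn":[0,0,-4.17],"offset":[0.2,-0.072,0],"jaw":0},{"turn":[0,0,-4.17],"offset":[0.2,-0.072,0],"jaw":0},{"turn":[0,0,-4.17],"offset":[0.2,-0.072,0],"jaw":0},{"turn":[0,0,-4.17],"offset":[0.2,-0.072,0],"jaw":0},{"turn":[0,0,-4.17],"offset":[0.2,-0.072,0],"jaw":0}]'
python3 -m jog '[{"turn":[0,0,-4.17],"offset":[0.211,0.019,0],"jaw":0},{"turn":[0,0,-4.17],"offset":[0.211,0.019,0],"jaw":0},{"turn":[0,0,-4.17],"offset":[0.211,0.019,0],"jaw":0},{"turn":[0,0,-4.17],"offset":[0.211,0.019,0],"jaw":0},{"turn":[0,0,-4.17],"offset":[0.211,0.019,0],"jaw":0}]'
python3 - <<'E'
from h import *
print(tool());m=env.camera_model('wrist');im=env.camera('wrist')
cv2.imwrite('pics/w1.png',im[:,:,::-1])
for d in env.recognise('wrist','handle')[:2]: print(d['score'],d['xy'],back([d['xy']],.092,m))
E
```

```text
clock: 0.95
ee_pos: [0.2021, -0.4486, 0.3054]
orientation: [[0.966, 0.259, 0.003], [0.259, -0.966, -0.007], [0.001, 0.008, -1.0]]
wrist_force: [0.0, 0.4, -0.1]
gripper_width: 0.0941
grasp_force: 0.0
clock: 1.45
ee_pos: [0.3082, -0.2643, 0.3002]
orientation: [[0.765, 0.644, 0.001], [0.644, -0.765, 0.0], [0.0, 0.0, -1.0]]
wrist_force: [-0.3, -0.6, 0.5]
gripper_width: 0.0939
grasp_force: 0.0
clock: 1.95
ee_pos: [0.4155, -0.0808, 0.2997]
orientation: [[0.421, 0.907, -0.001], [0.907, -0.421, 0.001], [0.0, -0.001, -1.0]]
wrist_force: [0.2, 0.0, 0.1]
gripper_width: 0.0939
grasp_force: 0.0
clock: 2.45
ee_pos: [0.5222, 0.1018, 0.2988]
orientation: [[-0.001, 1.0, -0.002], [1.0, 0.001, 0.0], [0.0, -0.002, -1.0]]
wrist_force: [0.6, -1.2, -0.1]
gripper_width: 0.094
grasp_force: 0.0
(array([0.52218085, 0.10184527, 0.29880214]), array([[-1.11144585e-03,  9.99997722e-01, -1.82208967e-03],
       [ 9.99999382e-01,  1.11148757e-03,  2.18849479e-05],
       [ 2.39101281e-05, -1.82206422e-03, -9.99998340e-01]]))
0.79 [420.0, 160.5] [[0.64693268 0.13120687 0.092     ]]
```

View pics/w1.png

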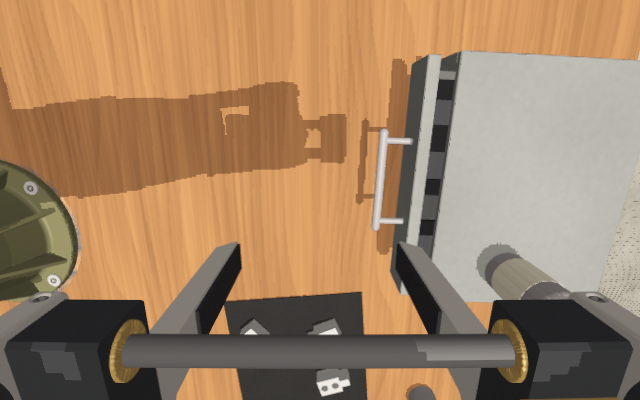

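The handle bar runs from (385,130) to (376,229), seen as clear of the drawer face. The drawer looks slightly ajar.

```bash
python3 - <<'E'
from h import *
m=env.camera_model('wrist')
b=back([[384.5,130],[376.5,229]],.092,m);print(b,b.mean(0),np.linalg.norm(b[0]-b[1]),np.degrees(np.arctan2(-(b[0]-b[1])[0],(b[0]-b[1])[1])))
f=back([[413,65],[391,292]],.118,m);print('front upper edge',f)
c=back([[461,51],[432,300]],.124,m);print('chest top front edge',c)
c=b.mean(0);plan((c[0],c[1],.2,90),(c[0],c[1],.094,90))
E
```

```text
[[0.60004072 0.16538241 0.092     ]
 [0.59675489 0.03881517 0.092     ]] [0.59839781 0.10209879 0.092     ] 0.1266098833785727 -1.4871279937101856
front upper edge [[ 0.6217607   0.23455868  0.118     ]
 [ 0.61531788 -0.03915958  0.118     ]]
chest top front edge [[ 0.66954498  0.24770355  0.124     ]
 [ 0.66794073 -0.04746595  0.124     ]]
(np.float64(0.5983978052956486), np.float64(0.10209878868725505), 0.2, 90) off [0.002, 0.077, 0.099] turn [-0.02, 0.0, 0.0]
(np.float64(0.5983978052956486), np.float64(0.10209878868725505), 0.094, 90) off [0.0, 0.0, 0.106] turn [0.0, 0.0, 0.0]
```

```bash
python3 -m jog '[{"turn":[0,0,0.17],"offset":[0.001,0.04,0.04],"jaw":0.64},{"turn":[0,0,0.17],"offset":[0.001,0.076,0.08],"jaw":0.64},{"turn":[0,0,0.17],"offset":[0.001,0.076,0.11],"jaw":0.64},{"turn":[0,0,0.17],"offset":[0.001,0.076,0.13],"jaw":0.64},{"turn":[0,0,0.17],"offset":[0.001,0.076,0.13],"jaw":0.64}]'
python3 -m jog '[{"turn":[0,0,0],"offset":[0,0,0.02],"jaw":0.64},{"turn":[0,0,0],"offset":[0,0,0.045],"jaw":0.64},{"turn":[0,0,0],"offset":[0,0,0.07],"jaw":0.64},{"turn":[0,0,0],"offset":[0,0,0.077],"jaw":0.64},{"turn":[0,0,0],"offset":[0,0,0.077],"jaw":0.64}]'
python3 -m jog '[{"turn":[0,0,0],"offset":[0,0,0],"jaw":1},{"turn":[0,0,0],"offset":[0,0,0],"jaw":1},{"turn":[0,0,0],"offset":[0,0,0],"jaw":1},{"turn":[0,0,0],"offset":[0,0,0],"jaw":1},{"turn":[0,0,0],"offset":[0,0,0],"jaw":1}]'
```

```text
clock: 3.05
ee_pos: [0.5954, 0.098, 0.1673]
orientation: [[0.021, 1.0, -0.005], [1.0, -0.021, -0.001], [-0.001, -0.005, -1.0]]
wrist_force: [0.6, -0.2, -0.1]
gripper_width: 0.0572
grasp_force: 0.0
clock: 3.55
ee_pos: [0.5969, 0.0995, 0.0942]
orientation: [[0.02, 1.0, 0.0], [1.0, -0.02, -0.0], [-0.0, 0.0, -1.0]]
wrist_force: [-0.3, 0.1, 1.3]
gripper_width: 0.0337
grasp_force: 0.0
clock: 4.05
ee_pos: [0.5968, 0.1004, 0.0935]
orientation: [[0.019, 1.0, 0.0], [1.0, -0.019, 0.0], [0.0, 0.0, -1.0]]
wrist_force: [0.6, 0.7, -0.3]
gripper_width: 0.0005
grasp_force: 0.0
```

```bash
python3 - <<'E'
from h import *
im=env.camera('wrist');cv2.imwrite('pics/w2.png',im[:,:,::-1])
m=env.camera_model('wrist');print(proj(np.array([tool()[0],[.5984,.102,.092]]),m))
E
```

```text
[[319.64598341 248.47716129]
 [322.05565412 245.36551532]]
```

View pics/w2.png

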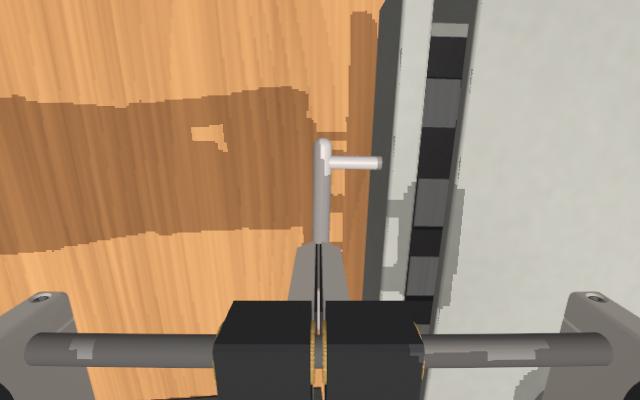

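The bar is seen from its end at (322,145) down to (320,240), where it vanishes under the shut fingers. The fingers hold nothing, so I'll triangulate the bar's true position.

```bash
python3 - <<'E'
from h import *
m=env.camera_model('wrist');p,R=tool();A,t=RT(m)
R1=np.array([[-1.11144585e-03,9.99997722e-01,-1.82208967e-03],[9.99999382e-01,1.11148757e-03,2.18849479e-05],[2.39e-05,-1.822e-03,-1]]);p1=np.array([.52218,.101845,.298802])
A1=A@R@R1.T; t1=-A1@(p1+R1@(R.T@(-A.T@t-p)))
m1=dict(m,rvec=Ro.from_matrix(A1).as_rotvec(),tvec=t1)
for z in(.07,.08,.092,.1): print(z,back([[384.5,130]],z,m1)[0].round(4),back([[322.5,141]],z,m)[0].round(4), back([[376.5,229]],z,m1)[0].round(4),'mid',back([[320.5,230]],z,m)[0].round(4))
print(env.state()['gripper_width'],env.state()['grasp_force'])
E
```

```text
0.07 [0.6052 0.1669 0.07  ] [0.5999 0.1665 0.07  ] [0.6019 0.0334 0.07  ] mid [0.5976 0.1046 0.07  ]
0.08 [0.6032 0.1673 0.08  ] [0.5998 0.1672 0.08  ] [0.6   0.037 0.08 ] mid [0.5976 0.1082 0.08  ]
0.092 [0.6008 0.1677 0.092 ] [0.5996 0.1681 0.092 ] [0.5977 0.0413 0.092 ] mid [0.5976 0.1125 0.092 ]
0.1 [0.5992 0.1681 0.1   ] [0.5995 0.1687 0.1   ] [0.5962 0.0441 0.1   ] mid [0.5975 0.1154 0.1   ]
0.0005165264165301206 0.0
```

```bash
python3 -m jog '[{"turn":[0,0,0],"offset":[0,-0.004,0],"jaw":1},{"turn":[0,0,0],"offset":[0,-0.008,0],"jaw":1},{"turn":[0,0,0],"offset":[0,-0.015,0],"jaw":1},{"turn":[0,0,0],"offset":[0,-0.02,0],"jaw":1}]'
python3 - <<'E'
from h import *
im=env.camera('wrist');cv2.imwrite('pics/w3.png',im[100:350,200:520,::-1].repeat(2,0).repeat(2,1));s=env.state();print(s['wrist_force'],s['ft_torque'],s['gripper_width'])
E
```

```text
clock: 4.5
ee_pos: [0.576, 0.1008, 0.0932]
orientation: [[0.019, 1.0, -0.0], [1.0, -0.019, -0.0], [-0.0, -0.0, -1.0]]
wrist_force: [-0.0, -0.7, 0.2]
gripper_width: 0.0006
grasp_force: 0.0
[ 0.31878211  0.02886156 -0.09449267] [-0.02792571 -0.08748166 -0.03286911] 0.00031865672719157514
```

View pics/w3.png

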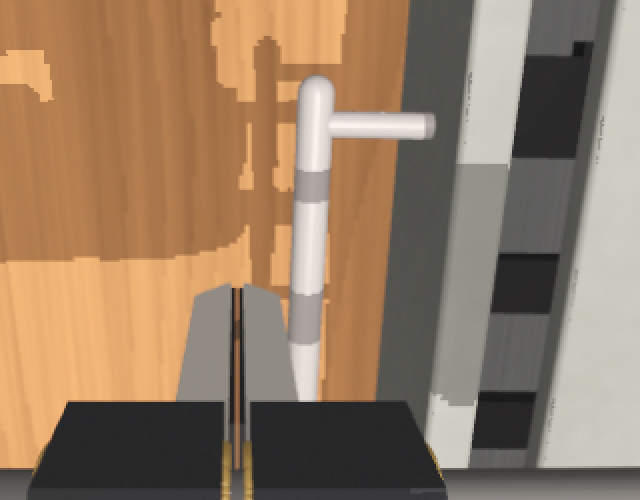

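The shut fingers slid off without force and the bar now sits at about (355,200) full-frame, so the tips had been above the bar. The fingertips' place in the picture also puts them higher than `tip_reach` says. I'll check by touching the bench.

```bash
python3 -m jog '[{"turn":[0,0,0],"offset":[0,-0.04,0],"jaw":1},{"turn":[0,0,0],"offset":[0,-0.08,0],"jaw":1},{"turn":[0,0,0],"offset":[0,-0.08,0.035],"jaw":1},{"turn":[0,0,0],"offset":[0,-0.08,0.068],"jaw":1},{"turn":[0,0,0],"offset":[0,-0.08,0.068],"jaw":1}]'
python3 -m jog '[{"turn":[0,0,0],"offset":[0,0,0.004],"jaw":1},{"turn":[0,0,0],"offset":[0,0,0.006],"jaw":1},{"turn":[0,0,0],"offset":[0,0,0.006],"jaw":1}]'
python3 -m jog '[{"turn":[0,0,0],"offset":[0,0,0.002],"jaw":1},{"turn":[0,0,0],"offset":[0,0,0.004],"jaw":1},{"turn":[0,0,0],"offset":[0,0,0.004],"jaw":1}]'
```

```text
clock: 5.05
ee_pos: [0.4945, 0.102, 0.0224]
orientation: [[0.019, 1.0, -0.006], [1.0, -0.019, -0.001], [-0.001, -0.006, -1.0]]
wrist_force: [1.3, 0.5, 0.5]
gripper_width: 0.0006
grasp_force: 0.0
clock: 5.35
ee_pos: [0.4974, 0.1024, 0.0201]
orientation: [[0.019, 1.0, 0.001], [1.0, -0.019, 0.0], [0.0, 0.001, -1.0]]
wrist_force: [0.5, -0.1, -0.4]
gripper_width: 0.0004
grasp_force: 0.0
clock: 5.65
ee_pos: [0.4968, 0.1023, 0.0152]
orientation: [[0.019, 1.0, -0.0], [1.0, -0.019, -0.0], [-0.0, -0.0, -1.0]]
wrist_force: [0.3, -1.0, -0.3]
gripper_width: 0.0005
grasp_force: 0.0
```

```bash
python3 -m jog '[{"turn":[0,0,0],"offset":[0,0,0.005],"jaw":1},{"turn":[0,0,0],"offset":[0,0,0.010],"jaw":1},{"turn":[0,0,0],"offset":[0,0,0.010],"jaw":1}]'
for i in 1; do :; done
python3 -m jog '[{"turn":[0,0,0],"offset":[0,0,0.004],"jaw":1},{"turn":[0,0,0],"offset":[0,0,0.008],"jaw":1},{"turn":[0,0,0],"offset":[0,0,0.008],"jaw":1}]'
python3 -m jog '[{"turn":[0,0,0],"offset":[0,0,0.003],"jaw":1},{"turn":[0,0,0],"offset":[0,0,0.006],"jaw":1},{"turn":[0,0,0],"offset":[0,0,0.006],"jaw":1}]'
```

```text
clock: 5.95
ee_pos: [0.4963, 0.1022, 0.0044]
orientation: [[0.019, 1.0, -0.001], [1.0, -0.019, -0.0], [-0.0, -0.001, -1.0]]
wrist_force: [-0.3, 0.5, -0.7]
gripper_width: 0.0007
grasp_force: 0.0
clock: 6.25
ee_pos: [0.4965, 0.1022, -0.0033]
orientation: [[0.019, 1.0, -0.001], [1.0, -0.019, -0.0], [-0.0, -0.001, -1.0]]
wrist_force: [0.1, -0.2, 0.0]
gripper_width: 0.0005
grasp_force: 0.0
clock: 6.55
ee_pos: [0.4966, 0.1023, -0.0091]
orientation: [[0.019, 1.0, -0.001], [1.0, -0.019, -0.0], [-0.0, -0.001, -1.0]]
wrist_force: [-0.0, -0.3, -0.5]
gripper_width: 0.0004
grasp_force: 0.0
```

```bash
python3 -m jog '[{"turn":[0,0,0],"offset":[0,0,0.003],"jaw":1},{"turn":[0,0,0],"offset":[0,0,0.005],"jaw":1},{"turn":[0,0,0],"offset":[0,0,0.005],"jaw":1}]'
python3 -m jog '[{"turn":[0,0,0],"offset":[0,0,0.002],"jaw":1},{"turn":[0,0,0],"offset":[0,0,0.003],"jaw":1},{"turn":[0,0,0],"offset":[0,0,0.003],"jaw":1}]'
```

```text
clock: 6.85
ee_pos: [0.4971, 0.1023, -0.0121]
orientation: [[0.019, 1.0, 0.0], [1.0, -0.019, 0.0], [0.0, 0.0, -1.0]]
wrist_force: [-11.2, -2.0, 28.1]
gripper_width: 0.0005
grasp_force: 13.8
clock: 7.15
ee_pos: [0.4972, 0.1024, -0.0125]
orientation: [[0.018, 1.0, 0.001], [1.0, -0.018, -0.0], [-0.0, 0.001, -1.0]]
wrist_force: [-30.3, -3.7, 72.6]
gripper_width: 0.0004
grasp_force: 35.9
```

The real fingertips stand at ee_z + 0.0117 (the stated reach is off), which agrees with the wrist picture. I'll use that from here and grip the handle again.

```bash
python3 -m jog '[{"turn":[0,0,0],"offset":[0,0,-0.045],"jaw":0.64},{"turn":[0,0,0],"offset":[0,0,-0.09],"jaw":0.64},{"turn":[0,0,0],"offset":[0,0,-0.135],"jaw":0.64},{"turn":[0,0,0],"offset":[0,0.02,-0.15],"jaw":0.64},{"turn":[0,0,0],"offset":[0,0.06,-0.15],"jaw":0.64}]'
python3 -m jog '[{"turn":[0,0,0],"offset":[0,0.041,0],"jaw":0.64},{"turn":[0,0,0],"offset":[0,0.041,0],"jaw":0.64},{"turn":[0,0,0],"offset":[0,0.041,0.03],"jaw":0.64},{"turn":[0,0,0],"offset":[0,0.041,0.055],"jaw":0.64},{"turn":[0,0,0],"offset":[0,0.041,0.068],"jaw":0.64}]'
python3 -m jog '[{"turn":[0,0,0],"offset":[0,0,0],"jaw":0.64},{"turn":[0,0,0],"offset":[0,0,0],"jaw":1},{"turn":[0,0,0],"offset":[0,0,0],"jaw":1},{"turn":[0,0,0],"offset":[0,0,0],"jaw":1},{"turn":[0,0,0],"offset":[0,0,0],"jaw":1}]'
```

```text
clock: 7.65
ee_pos: [0.5579, 0.1016, 0.1371]
orientation: [[0.018, 1.0, 0.006], [1.0, -0.018, 0.001], [0.001, 0.005, -1.0]]
wrist_force: [-0.7, 0.5, -0.0]
gripper_width: 0.0332
grasp_force: 0.0
clock: 8.15
ee_pos: [0.5964, 0.1003, 0.063]
orientation: [[0.019, 1.0, -0.003], [1.0, -0.019, -0.0], [-0.0, -0.003, -1.0]]
wrist_force: [-0.1, 0.8, -0.4]
gripper_width: 0.0342
grasp_force: 0.0
clock: 8.65
ee_pos: [0.5982, 0.1005, 0.0663]
orientation: [[0.019, 1.0, 0.002], [1.0, -0.019, 0.0], [0.0, 0.002, -1.0]]
wrist_force: [-1.5, -0.0, 5.3]
gripper_width: 0.0101
grasp_force: 30.0
```

```bash
python3 -m jog '[{"turn":[0,0,0],"offset":[0,-0.015,0],"jaw":1},{"turn":[0,0,0],"offset":[0,-0.035,0],"jaw":1},{"turn":[0,0,0],"offset":[0,-0.06,0],"jaw":1},{"turn":[0,0,0],"offset":[0,-0.085,0],"jaw":1},{"turn":[0,0,0],"offset":[0,-0.11,0],"jaw":1}]'
python3 -m jog '[{"turn":[0,0,0],"offset":[0,-0.015,0],"jaw":1},{"turn":[0,0,0],"offset":[0,-0.03,0],"jaw":1},{"turn":[0,0,0],"offset":[0,-0.035,0],"jaw":1},{"turn":[0,0,0],"offset":[0,-0.04,0],"jaw":1},{"turn":[0,0,0],"offset":[0,-0.04,0],"jaw":1}]'
```

```text
clock: 9.15
ee_pos: [0.488, 0.1042, 0.0663]
orientation: [[0.019, 1.0, 0.004], [1.0, -0.019, 0.003], [0.003, 0.004, -1.0]]
wrist_force: [5.0, 17.1, 3.0]
gripper_width: 0.0101
grasp_force: 30.0
clock: 9.65
ee_pos: [0.448, 0.1056, 0.0662]
orientation: [[0.019, 1.0, 0.002], [1.0, -0.019, 0.004], [0.004, 0.002, -1.0]]
wrist_force: [-1.4, 22.2, 3.5]
gripper_width: 0.0097
grasp_force: 30.0
```

```bash
python3 -m jog '[{"turn":[0,0,0.05],"offset":[0.003,-0.005,0],"jaw":1},{"turn":[0,0,0.05],"offset":[0.003,-0.010,0],"jaw":1},{"turn":[0,0,0.05],"offset":[0.003,-0.010,0],"jaw":1}]'
python3 -m jog '[{"turn":[0,0,0],"offset":[0,-0.005,0],"jaw":1},{"turn":[0,0,0],"offset":[0.0,-0.008,0],"jaw":1},{"turn":[0,0,0],"offset":[0.0,-0.008,0],"jaw":1}]'
```

```text
clock: 9.95
ee_pos: [0.441, 0.1062, 0.0664]
orientation: [[0.024, 1.0, 0.009], [1.0, -0.024, -0.0], [0.0, 0.009, -1.0]]
wrist_force: [21.4, -2.7, -11.0]
gripper_width: 0.0098
grasp_force: 30.0
clock: 10.25
ee_pos: [0.4375, 0.1063, 0.0666]
orientation: [[0.025, 1.0, 0.019], [1.0, -0.025, 0.001], [0.001, 0.019, -1.0]]
wrist_force: [60.8, -2.2, -43.1]
gripper_width: 0.017
grasp_force: 30.0
```

```bash
python3 -m jog '[{"turn":[0,0,0],"offset":[0,0.009,0],"jaw":0.64},{"turn":[0,0,0],"offset":[0,0.009,0],"jaw":0.64},{"turn":[0,0,0],"offset":[0,0.009,0],"jaw":0.64},{"turn":[0,0,0],"offset":[0,0.009,-0.04],"jaw":0.64},{"turn":[0,0,0],"offset":[0,0.009,-0.085],"jaw":0.64}]'
python3 - <<'E'
from h import *
plan((.50,.11,.27,0))
E
```

```text
clock: 10.75
ee_pos: [0.4374, 0.1062, 0.1504]
orientation: [[0.024, 1.0, -0.004], [1.0, -0.024, -0.001], [-0.001, -0.004, -1.0]]
wrist_force: [0.9, 0.9, 0.2]
gripper_width: 0.0341
grasp_force: 0.0
(0.5, 0.11, 0.27, 0) off [0.002, 0.021, -0.04] turn [-0.01, 0.01, 4.92]
(0.5, 0.11, 0.27, 0) off [0.012, 0.017, -0.04] turn [-0.01, 0.01, 4.92]
(0.5, 0.11, 0.27, 0) off [0.019, 0.009, -0.04] turn [-0.01, 0.01, 4.92]
```

```bash
python3 -m jog '[{"turn":[0,0,4.92],"offset":[0.002,0.021,-0.04],"jaw":0.5},{"turn":[0,0,4.92],"offset":[0.002,0.021,-0.04],"jaw":0.5},{"turn":[0,0,4.92],"offset":[0.002,0.021,-0.04],"jaw":0.5},{"turn":[0,0,4.92],"offset":[0.002,0.021,-0.04],"jaw":0.5}]'
python3 -m jog '[{"turn":[0,0,4.92],"offset":[0.012,0.017,-0.04],"jaw":0.5},{"turn":[0,0,4.92],"offset":[0.012,0.017,-0.04],"jaw":0.5},{"turn":[0,0,4.92],"offset":[0.012,0.017,-0.04],"jaw":0.5},{"turn":[0,0,4.92],"offset":[0.012,0.017,-0.04],"jaw":0.5}]'
python3 -m jog '[{"turn":[0,0,4.92],"offset":[0.019,0.009,-0.04],"jaw":0.5},{"turn":[0,0,4.92],"offset":[0.019,0.009,-0.04],"jaw":0.5},{"turn":[0,0,4.92],"offset":[0.019,0.009,-0.04],"jaw":0.5},{"turn":[0,0,4.92],"offset":[0.019,0.009,-0.04],"jaw":0.5}]'
python3 - <<'E'
from h import *
m=env.camera_model('wrist');im=env.camera('wrist')
cv2.imwrite('pics/w4.png',im[:,:,::-1]);np.save('m4.npy',m,allow_pickle=True)
for n in('pocket0','spanner_pocket','handle'):
  for d in env.trace('wrist',n)[:7]:print(n,d['score'],d['xy'],d['pixels'].sum(),back([d['xy']],.09,m)[0].round(4))
for d in env.trace('wrist','spanner')[:1]:
    x=fit(d['pixels'],SPN,0,.01,m);print('sp',d['score'],d['xy'],x[0].round(4),np.degrees(x[0][2]),x[1])
E
```

```text
clock: 11.15
ee_pos: [0.4594, 0.1079, 0.1904]
orientation: [[0.518, 0.855, -0.0], [0.855, -0.518, -0.0], [-0.0, -0.0, -1.0]]
wrist_force: [0.2, 0.4, -0.1]
gripper_width: 0.047
grasp_force: 0.0
clock: 11.55
ee_pos: [0.4802, 0.1095, 0.2303]
orientation: [[0.872, 0.489, -0.0], [0.489, -0.872, -0.0], [-0.0, -0.0, -1.0]]
wrist_force: [0.3, -0.5, 0.4]
gripper_width: 0.0468
grasp_force: 0.0
clock: 11.95
ee_pos: [0.5011, 0.1111, 0.2703]
orientation: [[1.0, -0.004, -0.0], [-0.004, -1.0, -0.0], [-0.0, 0.0, -1.0]]
wrist_force: [0.4, -0.2, -0.5]
gripper_width: 0.0467
grasp_force: 0.0
pocket0 0.57 [323.6, 121.6] 44049 [0.5755 0.1052 0.09  ]
spanner_pocket 0.59 [323.6, 121.2] 44085 [0.5759 0.1052 0.09  ]
handle 0.71 [320.7, 120.8] 44223 [0.5763 0.1084 0.09  ]
sp 0.85 [105.6, 160.3] [0.5132 0.4186 5.8399] 334.6001758983678 0.8904313336638572
```

View pics/w4.png

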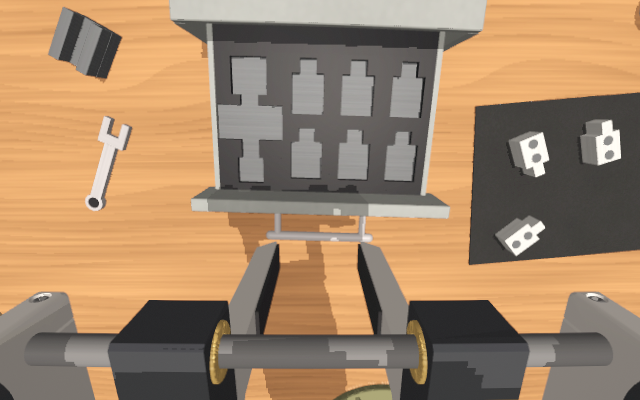

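The picture shows the drawer fully out with six jaw pockets between cols 290–420: rear row at row ~88, front row at row ~155, noses up towards the back. The spanner pocket is at (250,120) with its wide head part up. The spanner lies at (105,160), and three jaws show on the mat.

```bash
python3 - <<'E'
from h import *
m=np.load('m4.npy',allow_pickle=True).item();im=cv2.imread('pics/w4.png',0)
roi=np.zeros_like(im);cv2.fillPoly(roi,[np.array([[286,50],[432,50],[422,186],[286,186]])],1)
v=im[roi>0];th,_=cv2.threshold(v,0,255,cv2.THRESH_OTSU);print('th',th)
mask=((im>th)&(roi>0));mask[:, :]=cv2.morphologyEx(mask.astype(np.uint8),cv2.MORPH_OPEN,np.ones((3,3)))
e=.0025
PK=JAW.copy();PK[:,0]+=np.where(PK[:,0]>0,e,-e);PK[:,1]+=np.where(PK[:,1]>0,e,-e)
def model(p):
    out=np.zeros((400,640),bool)
    for i in(-.0385,.0385):
        for j in(-.058,0,.058):
            o=outline(p[:3],PK+[i,j]);L=[]
            for z in(p[3],p[3]-.008):
                b=np.zeros((400,640),np.uint8);cv2.fillPoly(b,[np.round(proj(np.c_[o,np.full(8,z)],m)*16).astype(np.int32)],1,shift=4);L.append(b>0)
            out|=L[0]&L[1]
    return out
f=lambda p:-(model(p)&mask).sum()/(model(p)|mask).sum()
best=None
for z in(.086,.089,.092):
  for y0 in (.07,.09):
    x0=np.array([.565,y0,-.02,z]);r=minimize(f,x0,method='Nelder-Mead',options=dict(initial_simplex=np.vstack([x0]+[x0+d for d in np.diag([.015,.02,.05,.004])]),maxiter=250))
    print(r.fun,r.x.round(4))
    if best is None or r.fun<best.fun:best=r
p=best.x
for i,(a,b) in enumerate([(1,-1),(1,0),(1,1),(-1,-1),(-1,0),(-1,1)]): print('pocket',i,outline(p[:3],np.array([[a*.0385,b*.058]]))[0].round(4))
# spanner cut-out : left-part bright region
roi=np.zeros_like(im);cv2.fillPoly(roi,[np.array([[216,50],[286,50],[286,186],[216,186]])],1)
q=((im>th)&(roi>0)).astype(np.uint8);q=cv2.morphologyEx(q,cv2.MORPH_OPEN,np.ones((3,3)))
rows=[(v,np.nonzero(q[v])[0].min(),np.nonzero(q[v])[0].max()) for v in range(50,188,3) if q[v].any()];print(rows)
E
```

```text
th 124.0
-0.9339554917444365 [ 0.5658  0.0671 -0.0346  0.0623]
-0.7818781568910421 [ 0.5664  0.07   -0.0268  0.0881]
-0.9342073897497021 [ 0.5655  0.0671 -0.0279  0.0647]
-0.7267276123070874 [ 0.5667  0.0702 -0.0045  0.0945]
-0.932459797498511 [ 0.5659  0.0666 -0.0302  0.0633]
-0.9325882772559744 [ 0.5656  0.0669 -0.0308  0.0632]
pocket 0 [0.6024 0.0081]
pocket 1 [0.604 0.066]
pocket 2 [0.6056 0.124 ]
pocket 3 [0.5254 0.0102]
pocket 4 [0.527  0.0682]
pocket 5 [0.5287 0.1262]
[(59, np.int64(232), np.int64(265)), (62, np.int64(232), np.int64(265)), (65, np.int64(232), np.int64(266)), (68, np.int64(232), np.int64(266)), (71, np.int64(232), np.int64(266)), (74, np.int64(232), np.int64(266)), (77, np.int64(233), np.int64(266)), (80, np.int64(233), np.int64(266)), (83, np.int64(233), np.int64(266)), (86, np.int64(233), np.int64(265)), (89, np.int64(233), np.int64(266)), (92, np.int64(233), np.int64(266)), (95, np.int64(242), np.int64(257)), (98, np.int64(242), np.int64(257)), (101, np.int64(242), np.int64(257)), (104, np.int64(242), np.int64(257)), (107, np.int64(218), np.int64(281)), (110
[... 257 characters left out ...]
31, np.int64(219), np.int64(282)), (134, np.int64(220), np.int64(282)), (137, np.int64(220), np.int64(282)), (140, np.int64(243), np.int64(258)), (143, np.int64(243), np.int64(258)), (146, np.int64(243), np.int64(258)), (149, np.int64(244), np.int64(258)), (152, np.int64(216), np.int64(258)), (155, np.int64(216), np.int64(258)), (158, np.int64(216), np.int64(262)), (161, np.int64(216), np.int64(262)), (164, np.int64(216), np.int64(262)), (167, np.int64(216), np.int64(262)), (170, np.int64(216), np.int64(262)), (173, np.int64(216), np.int64(262)), (176, np.int64(216), np.int64(262)), (179, np.int64(216), np.int64(263)), (182, np.int64(216), np.int64(219)), (185, np.int64(216), np.int64(219))]
```

```bash
python3 - <<'E'
from h import *
m=env.camera_model('side');im=env.camera('side')[:,:,::-1].copy()
for z,p,c in((.0635,(.5657,.067,-.030),(0,255,0)),(.088,(.5664,.07,-.027),(0,0,255))):
  for i in(-.0385,.0385):
    for j in(-.058,0,.058):
      o=outline(p,JAW+[i,j]);q=proj(np.c_[o,np.full(8,z)],m);cv2.polylines(im,[np.round(q*16).astype(np.int32)],True,c,1,shift=4)
q=proj(np.array([[.5657,.067,.07]]),m)[0];print(q)
x,y=int(q[0]),int(q[1]);x0=max(0,x-130);y0=max(0,y-90)
cv2.imwrite('pics/s1.png',cv2.resize(im[y0:y0+190,x0:x0+260],None,fx=3,fy=3,interpolation=0))
E
```

```text
[295.93751102 203.74538078]
```

View pics/s1.png

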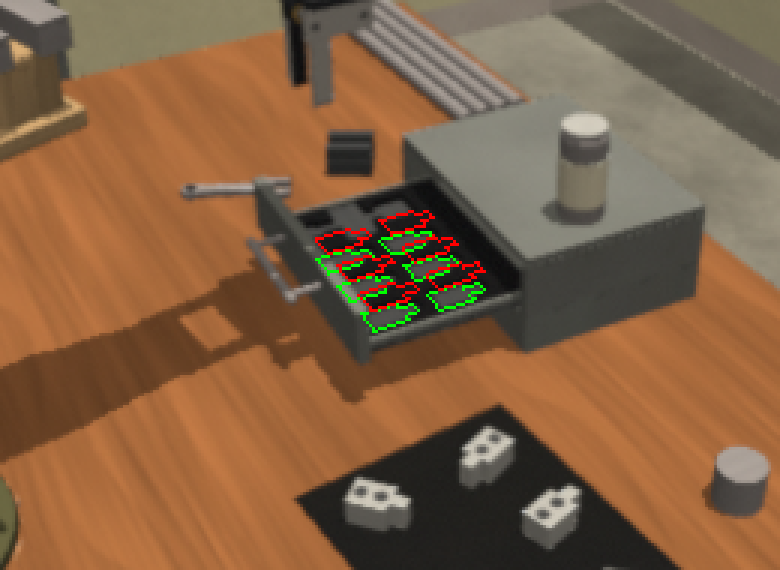

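The overlay in the side picture shows the green outlines (tray top at 0.0635) lying on the real pockets, so the tray is at that height. Next, a hover over the mat to measure all the jaws.

```bash
python3 -m jog '[{"turn":[0,0,0],"offset":[-0.025,0.19,0],"jaw":0.3},{"turn":[0,0,0],"offset":[-0.025,0.19,0],"jaw":0.3},{"turn":[0,0,0],"offset":[-0.025,0.19,0],"jaw":0.3},{"turn":[0,0,0],"offset":[-0.025,0.19,0],"jaw":0.3}]'
python3 -m jog '[{"turn":[0,0,0],"offset":[-0.025,0.19,0.02],"jaw":0.3},{"turn":[0,0,0],"offset":[-0.025,0.19,0.02],"jaw":0.3},{"turn":[0,0,0],"offset":[-0.025,0.19,0.02],"jaw":0.3},{"turn":[0,0,0],"offset":[-0.025,0.19,0.02],"jaw":0.3},{"turn":[0,0,0],"offset":[-0.025,0.19,0.02],"jaw":0.3}]'
cat >> h.py <<'E'
def jaws(z0=.003,z1=.031,save=None,cam='wrist'):
    m=env.camera_model(cam);im=env.camera(cam)
    for d in env.trace(cam,'jaw0'):
        if d['pixels'].sum()<100: continue
        p,q=fit(d['pixels'],JAW,z0,z1,m);print('jaw',round(d['score'],2),np.round(d['xy']),p[:2].round(4),round(np.degrees(p[2])%360,1),'iou',round(q,3))
        cv2.polylines(im,[np.round(proj(np.c_[outline(p,JAW),np.full(8,z1)],m)*16).astype(np.int32)],True,(255,0,0),1,shift=4)
    if save: cv2.imwrite(save,im[:,:,::-1])
E
python3 - <<'E'
from h import *
jaws(save='pics/w5.png');print(tool()[0])
m=np.load('m4.npy',allow_pickle=True).item();im=cv2.imread('pics/w4.png',0)
mask=np.zeros((400,640),bool);mask[50:184,228:286]=im[50:184,228:286]>124
mask[106:139,216:228]=im[106:139,216:228]>124
mask=cv2.morphologyEx(mask.astype(np.uint8),cv2.MORPH_OPEN,np.ones((3,3)))>0
e=.0025
SH=[np.array([[a,c],[b,c],[b,-c],[a,-c]]) for a,b,c in((.0315,.0725,.0205),(-.05,.04,.0105),(-.02,.02,.039))]+[np.array([[-.057+.0155*np.cos(t),.0155*np.sin(t)] for t in np.arange(0,6.3,.3)])]
def model(p):
    L=[]
    for z in(.0635,.0555):
        b=np.zeros((400,640),np.uint8)
        for s in SH:
            o=outline(p,s);cv2.fillPoly(b,[np.round(proj(np.c_[o,np.full(len(o),z)],m)*16).astype(np.int32)],1,shift=4)
        L.append(b>0)
    return L[0]&L[1]
x0=np.array([.565,.19,-.03]);f=lambda p:-(model(p)&mask).sum()/(model(p)|mask).sum()
r=minimize(f,x0,method='Nelder-Mead',options=dict(initial_simplex=np.vstack([x0]+[x0+d for d in np.diag([.01,.01,.05])])))
print('spanner pocket',r.x.round(4),r.fun)
E
```

```text
clock: 12.65
ee_pos: [0.4761, -0.0811, 0.2704]
orientation: [[1.0, 0.002, 0.0], [0.002, -1.0, -0.0], [0.0, 0.0, -1.0]]
wrist_force: [0.9, -0.6, -0.0]
gripper_width: 0.0655
grasp_force: 0.0
clock: 13.15
ee_pos: [0.4507, -0.2728, 0.2491]
orientation: [[1.0, -0.002, -0.002], [-0.002, -1.0, 0.0], [-0.002, -0.0, -1.0]]
wrist_force: [0.0, -0.2, 0.9]
gripper_width: 0.0657
grasp_force: 0.0
jaw 0.77 [412. 102.] [ 0.5464 -0.3877] 138.0 iou 0.958
jaw 0.66 [256. 206.] [ 0.4091 -0.1828] 311.3 iou 0.959
jaw 0.66 [322. 101.] [ 0.5413 -0.2791] 18.8 iou 0.904
jaw 0.63 [247. 113.] [ 0.5367 -0.1777] 202.9 iou 0.944
[ 0.45175871 -0.26934193  0.24995306]
spanner pocket [ 0.5743  0.1936 -0.0325] -0.948780487804878
```

View pics/w5.png

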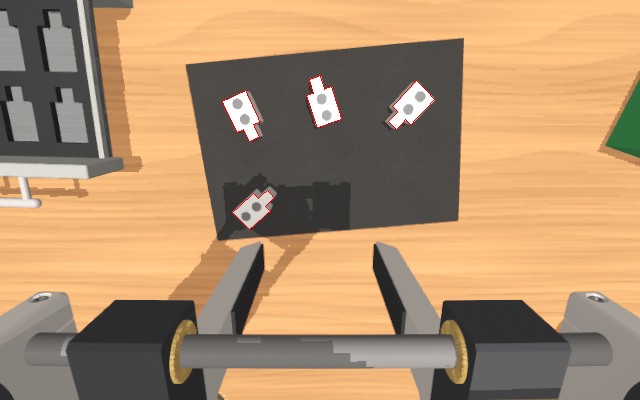

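Four jaws are fitted tightly (red outlines on them) at pixels (412,102), (256,206), (322,101) and (247,113). Nothing else lies on the mat. I'll start with the jaw at (322,101).

```bash
python3 - <<'E'
from h import *
plan((.5413,-.2791,.11,18.8),(.5413,-.2791,.0023,18.8),(.5413,-.2791,.15,18.8),(.6024,.0081,.15,-1.8))
E
```

```text
(0.5413, -0.2791, 0.11, 18.8) off [0.09, 0.01, 0.14] turn [-0.01, 0.0, -3.13]
(0.5413, -0.2791, 0.0023, 18.8) off [0.0, 0.0, 0.108] turn [0.0, 0.0, 0.0]
(0.5413, -0.2791, 0.15, 18.8) off [0.0, 0.0, -0.148] turn [0.0, 0.0, 0.0]
(0.6024, 0.0081, 0.15, -1.8) off [0.075, -0.126, 0.0] turn [0.0, 0.0, 1.72]
(0.6024, 0.0081, 0.15, -1.8) off [0.051, -0.138, 0.0] turn [0.0, 0.0, 1.72]
```

```bash
python3 -m jog '[{"turn":[0,0,-3.13],"offset":[0.09,0.01,0.14],"jaw":0.3},{"turn":[0,0,-3.13],"offset":[0.09,0.01,0.14],"jaw":0.3},{"turn":[0,0,-3.13],"offset":[0.09,0.01,0.14],"jaw":0.3},{"turn":[0,0,-3.13],"offset":[0.09,0.01,0.14],"jaw":0.3},{"turn":[0,0,-3.13],"offset":[0.09,0.01,0.14],"jaw":0.3}]'
python3 -m jog '[{"turn":[0,0,0],"offset":[0,0,0.0],"jaw":0.3}]'
python3 - <<'E'
from h import *
plan((.5413,-.2791,.0023,18.8))
E
```

```text
clock: 13.75
ee_pos: [0.5423, -0.2767, 0.1078]
orientation: [[0.945, 0.326, -0.004], [0.326, -0.945, 0.002], [-0.003, -0.003, -1.0]]
wrist_force: [0.4, -0.2, 0.1]
gripper_width: 0.0658
grasp_force: 0.0
clock: 13.85
ee_pos: [0.5424, -0.278, 0.1114]
orientation: [[0.946, 0.325, 0.001], [0.325, -0.946, -0.0], [0.001, 0.001, -1.0]]
wrist_force: [0.6, -0.8, 0.1]
gripper_width: 0.066
grasp_force: 0.0
(0.5413, -0.2791, 0.0023, 18.8) off [-0.001, 0.001, 0.109] turn [0.01, -0.01, 0.02]
```

```bash
python3 -m jog '[{"turn":[0,0,0],"offset":[-0.001,0.001,0.04],"jaw":0.3},{"turn":[0,0,0],"offset":[-0.001,0.001,0.08],"jaw":0.3},{"turn":[0,0,0],"offset":[-0.001,0.001,0.1],"jaw":0.3},{"turn":[0,0,0],"offset":[-0.001,0.001,0.109],"jaw":0.3},{"turn":[0,0,0],"offset":[-0.001,0.001,0.109],"jaw":0.3}]'
python3 -m jog '[{"turn":[0,0,0],"offset":[0,0,0],"jaw":1},{"turn":[0,0,0],"offset":[0,0,0],"jaw":1},{"turn":[0,0,0],"offset":[0,0,0],"jaw":1},{"turn":[0,0,0],"offset":[0,0,0],"jaw":1}]'
python3 -m jog '[{"turn":[0,0,0],"offset":[0,0,-0.03],"jaw":1},{"turn":[0,0,0],"offset":[0,0,-0.07],"jaw":1},{"turn":[0,0,0],"offset":[0,0,-0.11],"jaw":1},{"turn":[0,0,0],"offset":[0,0,-0.148],"jaw":1},{"turn":[0,0,0],"offset":[0,0,-0.148],"jaw":1}]'
python3 -m jog '[{"turn":[0,0,1.72],"offset":[0.075,-0.126,0],"jaw":1},{"turn":[0,0,1.72],"offset":[0.075,-0.126,0],"jaw":1},{"turn":[0,0,1.72],"offset":[0.075,-0.126,0],"jaw":1},{"turn":[0,0,1.72],"offset":[0.075,-0.126,0],"jaw":1}]'
python3 -m jog '[{"turn":[0,0,1.72],"offset":[0.051,-0.138,0],"jaw":1},{"turn":[0,0,1.72],"offset":[0.051,-0.138,0],"jaw":1},{"turn":[0,0,1.72],"offset":[0.051,-0.138,0],"jaw":1},{"turn":[0,0,1.72],"offset":[0.051,-0.138,0],"jaw":1},{"turn":[0,0,1.72],"offset":[0.051,-0.138,0],"jaw":1}]'
python3 - <<'E'
from h import *
plan((.6024,.0081,.0548,-1.8))
m=env.camera_model('wrist');im=env.camera('wrist')
d=env.trace('wrist','jaw0')
for x in d: print(x['score'],x['xy'],x['pixels'].sum())
p,q=tool();z=p[2]+.0117+.003;c=p[:2]
o=outline((*c,np.radians(-1.8)),JAW)
cv2.polylines(im,[np.round(proj(np.c_[o,np.full(8,z+.014)],m)*16).astype(np.int32)],True,(255,0,0),1,shift=4)
cv2.imwrite('pics/w6.png',im[:,:,::-1])
E
```

```text
clock: 14.35
ee_pos: [0.5416, -0.2803, 0.0022]
orientation: [[0.946, 0.323, 0.001], [0.323, -0.946, -0.0], [0.001, 0.001, -1.0]]
wrist_force: [0.2, 0.5, 0.7]
gripper_width: 0.0657
grasp_force: 0.0
clock: 14.75
ee_pos: [0.5417, -0.2804, 0.0019]
orientation: [[0.946, 0.323, 0.001], [0.323, -0.946, -0.001], [0.001, 0.001, -1.0]]
wrist_force: [1.6, 0.6, -0.1]
gripper_width: 0.0373
grasp_force: 0.0
clock: 15.25
ee_pos: [0.5432, -0.2812, 0.155]
orientation: [[0.946, 0.323, 0.007], [0.323, -0.946, -0.004], [0.006, 0.007, -1.0]]
wrist_force: [0.2, -0.1, -1.7]
gripper_width: 0.0311
grasp_force: 30.0
clock: 15.65
ee_pos: [0.5722, -0.1318, 0.1486]
orientation: [[0.988, 0.153, -0.001], [0.153, -0.988, 0.001], [-0.001, -0.001, -1.0]]
wrist_force: [0.3, -0.6, -1.1]
gripper_width: 0.0313
grasp_force: 30.0
clock: 16.15
ee_pos: [0.6015, 0.0078, 0.1484]
orientation: [[1.0, -0.029, -0.001], [-0.029, -1.0, -0.0], [-0.001, 0.0, -1.0]]
wrist_force: [0.2, -0.2, -0.8]
gripper_width: 0.0307
grasp_force: 30.0
(0.6024, 0.0081, 0.0548, -1.8) off [0.001, -0.0, 0.094] turn [0.0, 0.01, 0.02]
0.91 [493.9, 250.1] 1789
0.72 [317.1, 238.3] 4573
0.64 [188.6, 223.6] 44175
0.63 [492.6, 328.7] 235
```

View pics/w6.png

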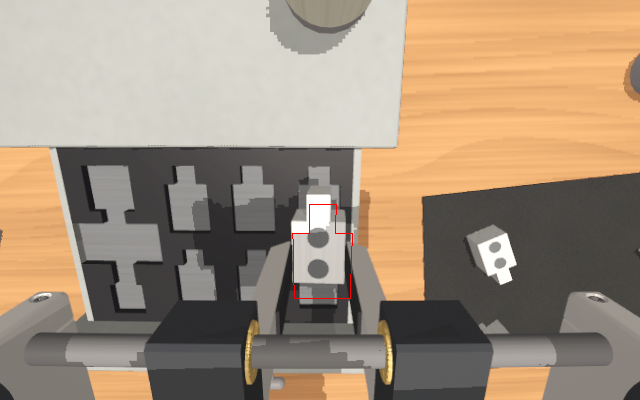

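The jaw hangs lower and smaller in the picture (block rows 222–283) than the red expectation. It was gripped while the arm was already rising, so the fingers hold only its top. I'll measure its real height in the grip.

```bash
python3 - <<'E'
from h import *
m=env.camera_model('wrist');d=[x for x in env.trace('wrist','jaw0') if x['pixels'].sum()>3000 and x['pixels'].sum()<8000][0]
p=tool()[0];mk=d['pixels']
for dz in(-.005,0,.005,.01,.015,.02,.03):
    z1=p[2]+dz;x0=np.array([p[0],p[1],-.03])
    x,q=fit(mk,JAW,z1-.028,z1,m,p0=x0);print(dz,x.round(4),(x[:2]-p[:2]).round(4),round(q,3))
E
```

```text
-0.005 [ 0.5938  0.0061 -0.0443] [-0.0077  0.0001] 0.855
0 [ 0.597   0.0058 -0.0029] [-0.0044 -0.0002] 0.893
0.005 [ 0.5988  0.0064 -0.0285] [-0.0027  0.0004] 0.939
0.01 [ 0.601   0.0066 -0.0606] [-0.0005  0.0006] 0.966
0.015 [ 0.6028  0.0063 -0.0487] [0.0013 0.0004] 0.959
0.02 [ 0.6041  0.0063 -0.0351] [0.0026 0.0003] 0.922
0.03 [ 0.6063  0.0063 -0.0455] [0.0049 0.0003] 0.825
```

```bash
python3 -m jog '[{"turn":[0,0,0],"offset":[0.001,-0.001,0.03],"jaw":1},{"turn":[0,0,0],"offset":[0.001,-0.001,0.055],"jaw":1},{"turn":[0,0,0],"offset":[0.001,-0.001,0.06],"jaw":1},{"turn":[0,0,0],"offset":[0.001,-0.001,0.06],"jaw":1}]'
python3 -m jog '[{"turn":[0,0,0],"offset":[0,0,0.003],"jaw":1},{"turn":[0,0,0],"offset":[0,0,0.006],"jaw":1},{"turn":[0,0,0],"offset":[0,0,0.009],"jaw":1},{"turn":[0,0,0],"offset":[0,0,0.012],"jaw":1}]'
python3 - <<'E'
from h import *
plan((.6024,.0081,.071,-1.8));print(tool()[0])
E
```

```text
clock: 16.7
ee_pos: [0.6025, 0.0073, 0.089]
orientation: [[0.999, -0.033, -0.001], [-0.033, -0.999, -0.0], [-0.001, 0.0, -1.0]]
wrist_force: [0.8, 0.2, -1.8]
gripper_width: 0.0307
grasp_force: 30.0
clock: 17.1
ee_pos: [0.6029, 0.0082, 0.0774]
orientation: [[1.0, -0.031, 0.001], [-0.031, -1.0, -0.0], [0.001, -0.0, -1.0]]
wrist_force: [-0.2, -0.0, -1.5]
gripper_width: 0.0308
grasp_force: 30.0
(0.6024, 0.0081, 0.071, -1.8) off [-0.0, 0.0, 0.006] turn [-0.0, -0.01, 0.0]
[0.60287716 0.00822832 0.07742641]
```

```bash
python3 -m jog '[{"turn":[0,0,0],"offset":[0,0,0.002],"jaw":1},{"turn":[0,0,0],"offset":[0,0,0.004],"jaw":1},{"turn":[0,0,0],"offset":[0,0,0.004],"jaw":1}]'
python3 -m jog '[{"turn":[0,0,0],"offset":[0,0,0.002],"jaw":1},{"turn":[0,0,0],"offset":[0,0,0.003],"jaw":1},{"turn":[0,0,0],"offset":[0,0,0.003],"jaw":1}]'
```

```text
clock: 17.4
ee_pos: [0.6031, 0.0082, 0.0739]
orientation: [[1.0, -0.031, 0.001], [-0.031, -1.0, -0.0], [0.001, 0.0, -1.0]]
wrist_force: [-1.1, -0.6, 3.4]
gripper_width: 0.0311
grasp_force: 30.0
clock: 17.7
ee_pos: [0.6048, 0.0079, 0.0735]
orientation: [[0.999, -0.031, 0.006], [-0.031, -1.0, -0.0], [0.006, 0.0, -1.0]]
wrist_force: [-1.5, -1.6, 20.5]
gripper_width: 0.0311
grasp_force: 30.1
```

```bash
python3 -m jog '[{"turn":[0,0,0],"offset":[0,0,-0.002],"jaw":0.4},{"turn":[0,0,0],"offset":[0,0,-0.003],"jaw":0.4},{"turn":[0,0,0],"offset":[0,0,-0.003],"jaw":0.4},{"turn":[0,0,0],"offset":[0,0,-0.04],"jaw":0.4},{"turn":[0,0,0],"offset":[0,0,-0.08],"jaw":0.4}]'
python3 -m jog '[{"turn":[0,0,0],"offset":[-0.04,0.02,-0.04],"jaw":0.3},{"turn":[0,0,0],"offset":[-0.06,0.04,-0.08],"jaw":0.3},{"turn":[0,0,0],"offset":[-0.06,0.04,-0.1],"jaw":0.3},{"turn":[0,0,0],"offset":[-0.06,0.04,-0.1],"jaw":0.3}]'
python3 - <<'E'
from h import *
print(tool()[0])
m=env.camera_model('wrist');im=env.camera('wrist')
for d in env.trace('wrist','jaw0'):
    if not 300<d['pixels'].sum()<6000: continue
    x,y=d['xy']
    mat=back([d['xy']],.03,m)[0][1]<-.08
    for z1 in ((.031,) if mat else (.0835,.0915)):
        p,q=fit(d['pixels'],JAW,z1-.028,z1,m,None);print(np.round(d['xy']),z1,p[:2].round(4),round(np.degrees(p[2])%360,1),round(q,3))
cv2.imwrite('pics/w7.png',im[:,:,::-1])
E
```

```text
clock: 18.2
ee_pos: [0.6019, 0.0083, 0.1497]
orientation: [[1.0, -0.031, -0.004], [-0.031, -1.0, 0.0], [-0.004, -0.0, -1.0]]
wrist_force: [-0.2, -0.4, 0.7]
gripper_width: 0.0562
grasp_force: 0.0
clock: 18.6
ee_pos: [0.5421, -0.0306, 0.2543]
orientation: [[0.999, -0.032, 0.006], [-0.032, -0.999, -0.001], [0.006, 0.001, -1.0]]
wrist_force: [0.3, 0.3, -0.0]
gripper_width: 0.0657
grasp_force: 0.0
[ 0.54207695 -0.0305774   0.2542907 ]
[428. 264.] 0.031 [ 0.4096 -0.1816] 309.7 0.902
[581. 167.] 0.031 [ 0.5469 -0.3887] 139.0 0.939
[285. 126.] 0.0835 [0.6058 0.0074] 357.9 0.955
[285. 126.] 0.0915 [0.6056 0.0068] 357.4 0.931
[434. 183.] 0.031 [ 0.5357 -0.1777] 205.8 0.915
```

View pics/w7.png

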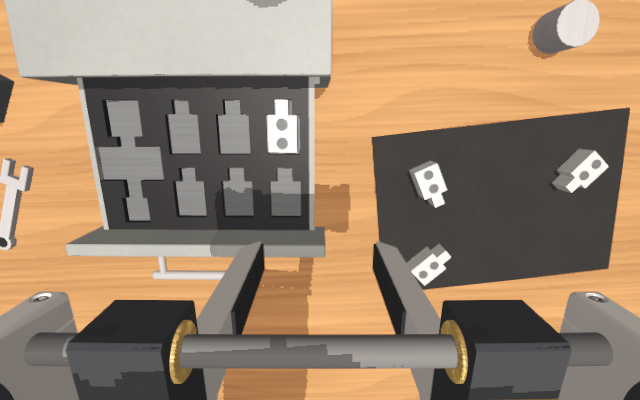

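The jaw lies in the rear right pocket at (283,126), and its outline fits the seated height best. Next is the jaw at (428,264), for the front right pocket.

```bash
python3 - <<'E'
from h import *
plan((.4094,-.1822,.08,-49.5),(.4094,-.1822,.0023,-49.5),(.4094,-.1822,.15,-49.5),(.5264,.0102,.15,-1.8))
E
```

```text
(0.4094, -0.1822, 0.08, -49.5) off [-0.064, 0.078, 0.085] turn [-0.0, -0.0, 3.97]
(0.4094, -0.1822, 0.08, -49.5) off [-0.027, 0.097, 0.085] turn [-0.0, -0.0, 3.97]
(0.4094, -0.1822, 0.0023, -49.5) off [0.0, 0.0, 0.078] turn [0.0, 0.0, 0.0]
(0.4094, -0.1822, 0.15, -49.5) off [0.0, 0.0, -0.148] turn [0.0, 0.0, 0.0]
(0.5264, 0.0102, 0.15, -1.8) off [-0.035, -0.107, 0.0] turn [0.0, 0.0, -3.98]
(0.5264, 0.0102, 0.15, -1.8) off [0.011, -0.112, 0.0] turn [0.0, 0.0, -3.97]
```

```bash
python3 -m jog '[{"turn":[0,0,3.97],"offset":[-0.064,0.078,0.085],"jaw":0.3},{"turn":[0,0,3.97],"offset":[-0.064,0.078,0.085],"jaw":0.3},{"turn":[0,0,3.97],"offset":[-0.064,0.078,0.085],"jaw":0.3},{"turn":[0,0,3.97],"offset":[-0.064,0.078,0.085],"jaw":0.3}]'
python3 -m jog '[{"turn":[0,0,3.97],"offset":[-0.027,0.097,0.085],"jaw":0.3},{"turn":[0,0,3.97],"offset":[-0.027,0.097,0.085],"jaw":0.3},{"turn":[0,0,3.97],"offset":[-0.027,0.097,0.085],"jaw":0.3},{"turn":[0,0,3.97],"offset":[-0.027,0.097,0.085],"jaw":0.3},{"turn":[0,0,3.97],"offset":[-0.027,0.097,0.085],"jaw":0.3}]'
python3 - <<'E'
from h import *
plan((.4094,-.1822,.0023,-49.5))
E
```

```text
clock: 19.1
ee_pos: [0.4721, -0.1066, 0.1612]
orientation: [[0.899, -0.437, -0.007], [-0.437, -0.899, 0.002], [-0.007, 0.001, -1.0]]
wrist_force: [0.6, -0.7, -0.2]
gripper_width: 0.0657
grasp_force: 0.0
clock: 19.6
ee_pos: [0.4093, -0.1813, 0.0801]
orientation: [[0.652, -0.758, -0.001], [-0.758, -0.652, 0.001], [-0.001, 0.0, -1.0]]
wrist_force: [0.5, 0.0, 0.4]
gripper_width: 0.0658
grasp_force: 0.0
(0.4094, -0.1822, 0.0023, -49.5) off [0.001, 0.0, 0.078] turn [0.0, 0.01, 0.03]
```

```bash
python3 -m jog '[{"turn":[0,0,0],"offset":[0.001,0,0.03],"jaw":0.3},{"turn":[0,0,0],"offset":[0.001,0,0.06],"jaw":0.3},{"turn":[0,0,0],"offset":[0.001,0,0.078],"jaw":0.3},{"turn":[0,0,0],"offset":[0.001,0,0.078],"jaw":0.3},{"turn":[0,0,0],"offset":[0.001,0,0.078],"jaw":1}]'
python3 -m jog '[{"turn":[0,0,0],"offset":[0,0,0],"jaw":1},{"turn":[0,0,0],"offset":[0,0,0],"jaw":1},{"turn":[0,0,0],"offset":[0,0,0],"jaw":1},{"turn":[0,0,0],"offset":[0,0,0],"jaw":1},{"turn":[0,0,0],"offset":[0,0,0],"jaw":1}]'
python3 -m jog '[{"turn":[0,0,0],"offset":[0,0,-0.03],"jaw":1},{"turn":[0,0,0],"offset":[0,0,-0.07],"jaw":1},{"turn":[0,0,0],"offset":[0,0,-0.11],"jaw":1},{"turn":[0,0,0],"offset":[0,0,-0.148],"jaw":1},{"turn":[0,0,0],"offset":[0,0,-0.148],"jaw":1}]'
python3 -m jog '[{"turn":[0,0,-3.98],"offset":[-0.035,-0.107,0],"jaw":1},{"turn":[0,0,-3.98],"offset":[-0.035,-0.107,0],"jaw":1},{"turn":[0,0,-3.98],"offset":[-0.035,-0.107,0],"jaw":1},{"turn":[0,0,-3.98],"offset":[-0.035,-0.107,0],"jaw":1}]'
python3 -m jog '[{"turn":[0,0,-3.97],"offset":[0.011,-0.112,0],"jaw":1},{"turn":[0,0,-3.97],"offset":[0.011,-0.112,0],"jaw":1},{"turn":[0,0,-3.97],"offset":[0.011,-0.112,0],"jaw":1},{"turn":[0,0,-3.97],"offset":[0.011,-0.112,0],"jaw":1},{"turn":[0,0,-3.97],"offset":[0.011,-0.112,0],"jaw":1}]'
cat >> h.py <<'E'
def held(yaw):
    m=env.camera_model('wrist');p=tool()[0];env.camera('wrist')
    c=proj(np.array([[*p[:2],p[2]+.02]]),m)[0];best=None
    for d in env.trace('wrist','jaw0'):
        if 2000<d['pixels'].sum()<12000 and np.hypot(*(np.array(d['xy'])-c))<60:
            for dz in(.01,.015,.02,.025,.03,.035):
                z1=p[2]+dz;x,q=fit(d['pixels'],JAW,z1-.028,z1,m,p0=[0,0,np.radians(yaw)])
                print('held top ee+',dz,(x[:2]-p[:2]).round(4),round(np.degrees(x[2]),1),round(q,3))
E
python3 - <<'E'
from h import *
held(-1.8);plan((.5264,.0102,.0548,-1.8))
E
```

```text
clock: 20.1
ee_pos: [0.4106, -0.182, 0.0032]
orientation: [[0.652, -0.758, 0.001], [-0.758, -0.652, -0.0], [0.001, -0.0, -1.0]]
wrist_force: [0.7, -0.4, 0.0]
gripper_width: 0.0606
grasp_force: 0.0
clock: 20.6
ee_pos: [0.4097, -0.1825, 0.0028]
orientation: [[0.65, -0.76, 0.001], [-0.76, -0.65, -0.0], [0.001, -0.0, -1.0]]
wrist_force: [-1.6, 1.1, 5.3]
gripper_width: 0.0316
grasp_force: 29.9
clock: 21.1
ee_pos: [0.4112, -0.1833, 0.1548]
orientation: [[0.65, -0.76, 0.007], [-0.76, -0.65, -0.004], [0.007, -0.003, -1.0]]
wrist_force: [1.0, -1.0, -1.9]
gripper_width: 0.0317
grasp_force: 29.9
clock: 21.5
ee_pos: [0.4681, -0.0847, 0.1491]
orientation: [[0.904, -0.427, -0.002], [-0.427, -0.904, 0.001], [-0.002, 0.0, -1.0]]
wrist_force: [-1.0, -0.5, -1.4]
gripper_width: 0.0315
grasp_force: 29.9
clock: 22.0
ee_pos: [0.5256, 0.009, 0.1496]
orientation: [[0.999, -0.036, -0.001], [-0.036, -0.999, -0.0], [-0.001, 0.0, -1.0]]
wrist_force: [0.0, -0.0, -0.8]
gripper_width: 0.0319
grasp_force: 29.9
held top ee+ 0.01 [-0.0087  0.0002] -0.2 0.868
held top ee+ 0.015 [-0.0062  0.0004] -1.6 0.915
held top ee+ 0.02 [-0.0039  0.0006] -1.2 0.956
held top ee+ 0.025 [-0.0017  0.0004] -1.6 0.975
held top ee+ 0.03 [0.0003 0.0004] -2.2 0.935
held top ee+ 0.035 [0.0012 0.0002] -2.0 0.891
(0.5264, 0.0102, 0.0548, -1.8) off [0.001, -0.001, 0.095] turn [0.0, 0.0, -0.04]
```

```bash
python3 -m jog '[{"turn":[0,0,-0.04],"offset":[0.003,-0.001,0.03],"jaw":1},{"turn":[0,0,-0.04],"offset":[0.003,-0.001,0.06],"jaw":1},{"turn":[0,0,-0.04],"offset":[0.003,-0.001,0.075],"jaw":1},{"turn":[0,0,-0.04],"offset":[0.003,-0.001,0.075],"jaw":1}]'
python3 -m jog '[{"turn":[0,0,0],"offset":[0,0,0.003],"jaw":1},{"turn":[0,0,0],"offset":[0,0,0.006],"jaw":1},{"turn":[0,0,0],"offset":[0,0,0.009],"jaw":1},{"turn":[0,0,0],"offset":[0,0,0.011],"jaw":1},{"turn":[0,0,0],"offset":[0,0,0.011],"jaw":1}]'
python3 -m jog '[{"turn":[0,0,0],"offset":[0,0,0.002],"jaw":1},{"turn":[0,0,0],"offset":[0,0,0.004],"jaw":1},{"turn":[0,0,0],"offset":[0,0,0.004],"jaw":1}]'
```

```text
clock: 22.5
ee_pos: [0.5278, 0.01, 0.0734]
orientation: [[1.0, -0.03, -0.004], [-0.03, -1.0, 0.0], [-0.004, 0.0, -1.0]]
wrist_force: [-0.4, -0.3, -1.5]
gripper_width: 0.032
grasp_force: 29.9
clock: 23.0
ee_pos: [0.5292, 0.011, 0.0642]
orientation: [[1.0, -0.026, -0.0], [-0.026, -1.0, -0.0], [-0.0, 0.0, -1.0]]
wrist_force: [-0.5, 0.2, -1.6]
gripper_width: 0.0317
grasp_force: 29.9
clock: 23.3
ee_pos: [0.5291, 0.011, 0.06]
orientation: [[1.0, -0.026, -0.0], [-0.026, -1.0, 0.0], [-0.0, -0.0, -1.0]]
wrist_force: [0.2, -0.0, -1.1]
gripper_width: 0.0318
grasp_force: 29.9
```

```bash
python3 -m jog '[{"turn":[0,0,0],"offset":[0,0,0.002],"jaw":1},{"turn":[0,0,0],"offset":[0,0,0.003],"jaw":1},{"turn":[0,0,0],"offset":[0,0,0.003],"jaw":1}]'
python3 -m jog '[{"turn":[0,0,0],"offset":[0,0,0.0015],"jaw":1},{"turn":[0,0,0],"offset":[0,0,0.002],"jaw":1},{"turn":[0,0,0],"offset":[0,0,0.002],"jaw":1}]'
```

```text
clock: 23.6
ee_pos: [0.5312, 0.011, 0.0597]
orientation: [[1.0, -0.026, 0.005], [-0.026, -1.0, -0.0], [0.005, 0.0, -1.0]]
wrist_force: [-0.7, -0.2, 19.1]
gripper_width: 0.0317
grasp_force: 29.9
clock: 23.9
ee_pos: [0.5326, 0.0109, 0.0596]
orientation: [[1.0, -0.026, 0.009], [-0.026, -1.0, -0.001], [0.009, 0.0, -1.0]]
wrist_force: [-1.3, 0.0, 34.8]
gripper_width: 0.0317
grasp_force: 30.0
```

```bash
python3 -m jog '[{"turn":[0,0,0],"offset":[0,0,-0.004],"jaw":0.4},{"turn":[0,0,0],"offset":[0,0,-0.005],"jaw":0.4},{"turn":[0,0,0],"offset":[0,0,-0.005],"jaw":0.4},{"turn":[0,0,0],"offset":[0,0,-0.04],"jaw":0.4},{"turn":[0,0,0],"offset":[0,0,-0.085],"jaw":0.4}]'
python3 -m jog '[{"turn":[0,0,0],"offset":[-0.04,0.02,-0.04],"jaw":0.3},{"turn":[0,0,0],"offset":[-0.04,0.04,-0.08],"jaw":0.3},{"turn":[0,0,0],"offset":[-0.04,0.06,-0.11],"jaw":0.3},{"turn":[0,0,0],"offset":[-0.04,0.06,-0.11],"jaw":0.3}]'
cat >> h.py <<'E'
def look(save=None):
    m=env.camera_model('wrist');im=env.camera('wrist')
    if save: cv2.imwrite(save,im[:,:,::-1])
    for d in env.trace('wrist','jaw0'):
        if not 300<d['pixels'].sum()<6000: continue
        mat=back([d['xy']],.03,m)[0][1]<-.08
        for z1 in ((.031,) if mat else (.079,.083,.087,.091,.095)):
            p,q=fit(d['pixels'],JAW,z1-.028,z1,m,None if mat else [0,0,-.03]);print(np.round(d['xy']),z1,p[:2].round(4),round(np.degrees(p[2])%360,1),round(q,3))
E
python3 - <<'E'
from h import *
look('pics/w8.png')
plan((.5467,-.389,.09,139))
E
```

```text
clock: 24.4
ee_pos: [0.5279, 0.011, 0.1392]
orientation: [[1.0, -0.026, -0.005], [-0.026, -1.0, 0.0], [-0.005, -0.0, -1.0]]
wrist_force: [1.0, -0.7, 0.8]
gripper_width: 0.0563
grasp_force: 0.0
clock: 24.8
ee_pos: [0.4887, -0.0498, 0.2543]
orientation: [[1.0, -0.028, 0.007], [-0.028, -1.0, -0.001], [0.007, 0.001, -1.0]]
wrist_force: [0.4, 0.4, -0.2]
gripper_width: 0.0659
grasp_force: 0.0
[574. 129.] 0.031 [ 0.5467 -0.3885] 137.7 0.936
[420. 144.] 0.031 [ 0.5366 -0.1779] 202.6 0.956
[264. 149.] 0.079 [0.5315 0.0128] 359.6 0.944
[264. 149.] 0.083 [0.5315 0.0122] 359.1 0.952
[264. 149.] 0.087 [0.5322 0.0111] 359.2 0.946
[264. 149.] 0.091 [0.5324 0.011 ] 359.7 0.944
[264. 149.] 0.095 [0.5326 0.0099] 358.8 0.935
[261.  73.] 0.079 [0.6103 0.0086] 357.9 0.976
[261.  73.] 0.083 [0.6099 0.0082] 359.3 0.969
[261.  73.] 0.087 [0.6089 0.0078] 357.6 0.941
[261.  73.] 0.091 [0.6091 0.0071] 357.9 0.933
[261.  73.] 0.095 [0.6088 0.0061] 0.0 0.903
(0.5467, -0.389, 0.09, 139) off [0.017, 0.085, 0.04] turn [-0.0, -0.0, -5.86]
(0.5467, -0.389, 0.09, 139) off [-0.035, 0.079, 0.04] turn [-0.0, -0.0, -5.86]
(0.5467, -0.389, 0.09, 139) off [-0.074, 0.045, 0.04] turn [-0.0, -0.0, -5.86]
(0.5467, -0.389, 0.09, 139) off [-0.086, -0.006, 0.04] turn [-0.0, -0.0, -5.86]
```

View pics/w8.png

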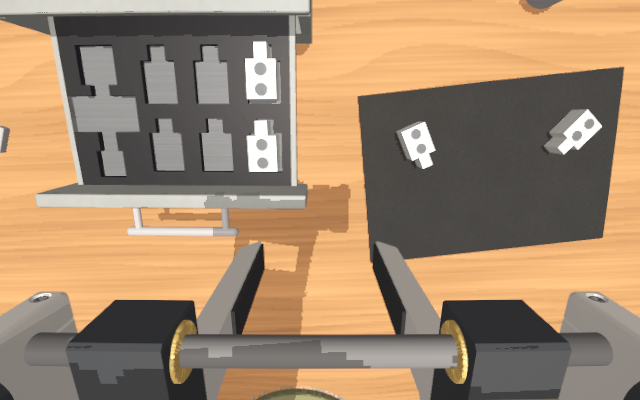

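The picture shows both jaws lying in the right-hand pockets at (260,73) and (262,149). Next is the far jaw at (574,129).

```bash
python3 -m jog '[{"turn":[0,0,-5.86],"offset":[0.017,0.085,0.04],"jaw":0.3},{"turn":[0,0,-5.86],"offset":[0.017,0.085,0.04],"jaw":0.3},{"turn":[0,0,-5.86],"offset":[0.017,0.085,0.04],"jaw":0.3},{"turn":[0,0,-5.86],"offset":[0.017,0.085,0.04],"jaw":0.3},{"turn":[0,0,-5.86],"offset":[0.017,0.085,0.04],"jaw":0.3}]'
python3 -m jog '[{"turn":[0,0,-5.86],"offset":[-0.035,0.079,0.04],"jaw":0.3},{"turn":[0,0,-5.86],"offset":[-0.035,0.079,0.04],"jaw":0.3},{"turn":[0,0,-5.86],"offset":[-0.035,0.079,0.04],"jaw":0.3},{"turn":[0,0,-5.86],"offset":[-0.035,0.079,0.04],"jaw":0.3},{"turn":[0,0,-5.86],"offset":[-0.035,0.079,0.04],"jaw":0.3}]'
python3 -m jog '[{"turn":[0,0,-5.86],"offset":[-0.074,0.045,0.04],"jaw":0.3},{"turn":[0,0,-5.86],"offset":[-0.074,0.045,0.04],"jaw":0.3},{"turn":[0,0,-5.86],"offset":[-0.074,0.045,0.04],"jaw":0.3},{"turn":[0,0,-5.86],"offset":[-0.074,0.045,0.04],"jaw":0.3},{"turn":[0,0,-5.86],"offset":[-0.074,0.045,0.04],"jaw":0.3}]'
python3 -m jog '[{"turn":[0,0,-5.86],"offset":[-0.086,-0.006,0.04],"jaw":0.3},{"turn":[0,0,-5.86],"offset":[-0.086,-0.006,0.04],"jaw":0.3},{"turn":[0,0,-5.86],"offset":[-0.086,-0.006,0.04],"jaw":0.3},{"turn":[0,0,-5.86],"offset":[-0.086,-0.006,0.04],"jaw":0.3},{"turn":[0,0,-5.86],"offset":[-0.086,-0.006,0.04],"jaw":0.3}]'
python3 - <<'E'
from h import *
jaws();plan((.5466,-.3882,.0023,138),(.5466,-.3882,.16,138),(.6076,.124,.16,-1.8))
E
```

```text
clock: 25.4
ee_pos: [0.502, -0.1328, 0.2082]
orientation: [[0.83, 0.557, -0.003], [0.557, -0.83, 0.001], [-0.002, -0.003, -1.0]]
wrist_force: [0.1, 1.1, -0.5]
gripper_width: 0.0658
grasp_force: 0.0
clock: 25.9
ee_pos: [0.5169, -0.2179, 0.169]
orientation: [[0.361, 0.933, -0.002], [0.933, -0.361, 0.001], [0.0, -0.002, -1.0]]
wrist_force: [0.2, 0.2, -0.7]
gripper_width: 0.0656
grasp_force: 0.0
clock: 26.4
ee_pos: [0.5324, -0.3032, 0.1295]
orientation: [[-0.24, 0.971, -0.001], [0.971, 0.24, 0.001], [0.001, -0.001, -1.0]]
wrist_force: [0.2, 0.6, 0.0]
gripper_width: 0.0659
grasp_force: 0.0
clock: 26.9
ee_pos: [0.5475, -0.3881, 0.0898]
orientation: [[-0.754, 0.657, -0.0], [0.657, 0.754, 0.0], [0.001, 0.0, -1.0]]
wrist_force: [-0.3, 0.5, 0.4]
gripper_width: 0.0658
grasp_force: 0.0
jaw 0.78 [519.  26.] [ 0.5364 -0.1776] 203.4 iou 0.976
jaw 0.72 [320. 209.] [ 0.5467 -0.3883] 136.9 iou 0.962
(0.5466, -0.3882, 0.0023, 138) off [0.001, -0.001, 0.088] turn [0.0, 0.0, 0.12]
(0.5466, -0.3882, 0.16, 138) off [0.0, 0.0, -0.158] turn [0.0, 0.0, 0.0]
(0.6076, 0.124, 0.16, -1.8) off [0.074, 0.105, 0.0] turn [0.0, 0.0, 5.82]
(0.6076, 0.124, 0.16, -1.8) off [0.121, 0.044, 0.0] turn [0.0, 0.0, 5.82]
(0.6076, 0.124, 0.16, -1.8) off [0.124, -0.034, 0.0] turn [0.0, 0.0, 5.82]
(0.6076, 0.124, 0.16, -1.8) off [0.083, -0.099, 0.0] turn [0.0, 0.0, 5.82]
```

```bash
python3 -m jog '[{"turn":[0,0,0.2],"offset":[0.001,-0.001,0.035],"jaw":0.3},{"turn":[0,0,0.2],"offset":[0.001,-0.001,0.07],"jaw":0.3},{"turn":[0,0,0.2],"offset":[0.001,-0.001,0.088],"jaw":0.3},{"turn":[0,0,0.2],"offset":[0.001,-0.001,0.088],"jaw":0.3},{"turn":[0,0,0.2],"offset":[0.001,-0.001,0.088],"jaw":1}]'
python3 -m jog '[{"turn":[0,0,0],"offset":[0,0,0],"jaw":1},{"turn":[0,0,0],"offset":[0,0,0],"jaw":1},{"turn":[0,0,0],"offset":[0,0,0],"jaw":1},{"turn":[0,0,0],"offset":[0,0,0],"jaw":1},{"turn":[0,0,0],"offset":[0,0,0],"jaw":1}]'
python3 -m jog '[{"turn":[0,0,0],"offset":[0,0,-0.03],"jaw":1},{"turn":[0,0,0],"offset":[0,0,-0.07],"jaw":1},{"turn":[0,0,0],"offset":[0,0,-0.11],"jaw":1},{"turn":[0,0,0],"offset":[0,0,-0.158],"jaw":1},{"turn":[0,0,0],"offset":[0,0,-0.158],"jaw":1}]'
python3 -m jog '[{"turn":[0,0,5.82],"offset":[0.074,0.105,0],"jaw":1},{"turn":[0,0,5.82],"offset":[0.074,0.105,0],"jaw":1},{"turn":[0,0,5.82],"offset":[0.074,0.105,0],"jaw":1},{"turn":[0,0,5.82],"offset":[0.074,0.105,0],"jaw":1},{"turn":[0,0,5.82],"offset":[0.074,0.105,0],"jaw":1}]'
python3 -m jog '[{"turn":[0,0,5.82],"offset":[0.121,0.044,0],"jaw":1},{"turn":[0,0,5.82],"offset":[0.121,0.044,0],"jaw":1},{"turn":[0,0,5.82],"offset":[0.121,0.044,0],"jaw":1},{"turn":[0,0,5.82],"offset":[0.121,0.044,0],"jaw":1},{"turn":[0,0,5.82],"offset":[0.121,0.044,0],"jaw":1}]'
python3 -m jog '[{"turn":[0,0,5.82],"offset":[0.124,-0.034,0],"jaw":1},{"turn":[0,0,5.82],"offset":[0.124,-0.034,0],"jaw":1},{"turn":[0,0,5.82],"offset":[0.124,-0.034,0],"jaw":1},{"turn":[0,0,5.82],"offset":[0.124,-0.034,0],"jaw":1},{"turn":[0,0,5.82],"offset":[0.124,-0.034,0],"jaw":1}]'
python3 -m jog '[{"turn":[0,0,5.82],"offset":[0.083,-0.099,0],"jaw":1},{"turn":[0,0,5.82],"offset":[0.083,-0.099,0],"jaw":1},{"turn":[0,0,5.82],"offset":[0.083,-0.099,0],"jaw":1},{"turn":[0,0,5.82],"offset":[0.083,-0.099,0],"jaw":1},{"turn":[0,0,5.82],"offset":[0.083,-0.099,0],"jaw":1}]'
python3 - <<'E'
from h import *
held(-1.8);plan((.6076,.124,.0735,-1.8))
E
```

```text
clock: 27.5
ee_pos: [0.5466, -0.389, 0.0036]
orientation: [[-0.741, 0.671, 0.001], [0.671, 0.741, -0.001], [-0.001, 0.0, -1.0]]
wrist_force: [-0.1, 0.7, 0.1]
gripper_width: 0.0611
grasp_force: 0.0
clock: 28.0
ee_pos: [0.5462, -0.3889, 0.003]
orientation: [[-0.742, 0.67, 0.001], [0.67, 0.742, -0.0], [-0.001, 0.0, -1.0]]
wrist_force: [-0.9, 1.6, 5.9]
gripper_width: 0.0316
grasp_force: 30.0
clock: 28.5
ee_pos: [0.5477, -0.3902, 0.1676]
orientation: [[-0.742, 0.67, 0.008], [0.67, 0.742, -0.007], [-0.01, 0.001, -1.0]]
wrist_force: [-0.0, 0.0, -1.9]
gripper_width: 0.0315
grasp_force: 30.0
clock: 29.0
ee_pos: [0.5613, -0.2604, 0.1597]
orientation: [[-0.224, 0.975, -0.001], [0.975, 0.224, 0.0], [0.0, -0.001, -1.0]]
wrist_force: [0.6, -0.4, -0.9]
gripper_width: 0.0319
grasp_force: 30.0
clock: 29.5
ee_pos: [0.5769, -0.1333, 0.1598]
orientation: [[0.372, 0.928, -0.001], [0.928, -0.372, 0.0], [-0.0, -0.001, -1.0]]
wrist_force: [-0.0, 0.0, -0.8]
gripper_width: 0.0315
grasp_force: 30.0
clock: 30.0
ee_pos: [0.5917, -0.006, 0.1598]
orientation: [[0.836, 0.549, -0.001], [0.549, -0.836, -0.0], [-0.001, -0.0, -1.0]]
wrist_force: [0.1, 0.4, -1.8]
gripper_width: 0.0317
grasp_force: 30.0
clock: 30.5
ee_pos: [0.6071, 0.1219, 0.1598]
orientation: [[1.0, -0.028, -0.001], [-0.028, -1.0, -0.0], [-0.001, 0.0, -1.0]]
wrist_force: [-0.1, 0.2, -0.8]
gripper_width: 0.0314
grasp_force: 30.0
held top ee+ 0.01 [-0.0094  0.0009] -2.4 0.873
held top ee+ 0.015 [-0.0074  0.0007] -1.8 0.922
held top ee+ 0.02 [-0.0057  0.0004] -1.5 0.97
held top ee+ 0.025 [-0.0037  0.0005] -1.9 0.985
held top ee+ 0.03 [-0.0015  0.0005] -2.2 0.944
held top ee+ 0.035 [0.0004 0.0006] -2.1 0.891
(0.6076, 0.124, 0.0735, -1.8) off [0.0, -0.003, 0.087] turn [0.0, 0.0, 0.06]
```

```bash
python3 -m jog '[{"turn":[0,0,0.03],"offset":[0.002,-0.0025,0.035],"jaw":1},{"turn":[0,0,0.03],"offset":[0.002,-0.0025,0.07],"jaw":1},{"turn":[0,0,0.03],"offset":[0.002,-0.0025,0.086],"jaw":1},{"turn":[0,0,0.03],"offset":[0.002,-0.0025,0.086],"jaw":1}]'
python3 -m jog '[{"turn":[0,0,0],"offset":[0,0,0.003],"jaw":1},{"turn":[0,0,0],"offset":[0,0,0.006],"jaw":1},{"turn":[0,0,0],"offset":[0,0,0.009],"jaw":1},{"turn":[0,0,0],"offset":[0,0,0.011],"jaw":1},{"turn":[0,0,0],"offset":[0,0,0.011],"jaw":1}]'
python3 -m jog '[{"turn":[0,0,0],"offset":[0,0,0.002],"jaw":1},{"turn":[0,0,0],"offset":[0,0,0.004],"jaw":1},{"turn":[0,0,0],"offset":[0,0,0.005],"jaw":1}]'
```

```text
clock: 31.0
ee_pos: [0.6079, 0.1234, 0.0718]
orientation: [[1.0, -0.03, -0.004], [-0.03, -1.0, -0.001], [-0.004, 0.001, -1.0]]
wrist_force: [0.2, -0.4, -0.8]
gripper_width: 0.0317
grasp_force: 30.0
clock: 31.5
ee_pos: [0.6108, 0.1249, 0.0658]
orientation: [[0.999, -0.033, 0.005], [-0.033, -0.999, 0.0], [0.005, -0.0, -1.0]]
wrist_force: [3.3, -2.4, 10.2]
gripper_width: 0.032
grasp_force: 30.0
clock: 31.8
ee_pos: [0.6117, 0.1248, 0.063]
orientation: [[0.999, -0.033, 0.008], [-0.033, -0.999, 0.0], [0.008, -0.001, -1.0]]
wrist_force: [-2.9, -4.4, 33.6]
gripper_width: 0.0316
grasp_force: 30.0
```

```bash
python3 -m jog '[{"turn":[0,0,0],"offset":[0,0,-0.007],"jaw":1},{"turn":[0,0,0],"offset":[-0.001,0.0015,-0.007],"jaw":1},{"turn":[0,0,0],"offset":[-0.001,0.0015,-0.004],"jaw":1},{"turn":[0,0,0],"offset":[-0.001,0.0015,-0.001],"jaw":1},{"turn":[0,0,0],"offset":[-0.001,0.0015,-0.001],"jaw":1}]'
```

```text
clock: 32.3
ee_pos: [0.6105, 0.1234, 0.063]
orientation: [[0.999, -0.033, 0.008], [-0.033, -0.999, 0.0], [0.008, -0.001, -1.0]]
wrist_force: [0.1, -3.4, 27.9]
gripper_width: 0.0319
grasp_force: 30.0
```

```bash
python3 -m jog '[{"turn":[0,0,0],"offset":[0,0,-0.007],"jaw":1},{"turn":[0,0,0],"offset":[-0.0025,0.001,-0.007],"jaw":1},{"turn":[0,0,0],"offset":[-0.0025,0.001,-0.004],"jaw":1},{"turn":[0,0,0],"offset":[-0.0025,0.001,-0.001],"jaw":1},{"turn":[0,0,0],"offset":[-0.0025,0.001,-0.001],"jaw":1}]'
```

```text
clock: 32.8
ee_pos: [0.6075, 0.1225, 0.0632]
orientation: [[0.999, -0.033, 0.006], [-0.033, -0.999, 0.0], [0.006, -0.0, -1.0]]
wrist_force: [-0.2, -3.2, 26.1]
gripper_width: 0.0317
grasp_force: 30.0
```

```bash
python3 -m jog '[{"turn":[0,0,0],"offset":[0,0,-0.04],"jaw":1},{"turn":[0,0,0],"offset":[0,0,-0.08],"jaw":1},{"turn":[0,0,0],"offset":[0,0,-0.1],"jaw":1},{"turn":[0,0,0],"offset":[0,0,-0.1],"jaw":1},{"turn":[0,0,0],"offset":[0,0,-0.1],"jaw":1}]'
python3 - <<'E'
from h import *
im=env.camera('wrist');cv2.imwrite('pics/w9.png',im[:,:,::-1]);p,R=tool();print(p,R[:,2])
look();held(-1.8)
E
```

```text
clock: 33.3
ee_pos: [0.6048, 0.1226, 0.1584]
orientation: [[0.999, -0.033, -0.002], [-0.033, -0.999, -0.0], [-0.002, 0.0, -1.0]]
wrist_force: [-0.6, -0.3, -2.2]
gripper_width: 0.0318
grasp_force: 30.0
[0.60453101 0.12254871 0.15780995] [-3.27507316e-03 -4.47957658e-04 -9.99994537e-01]
[441. 270.] 0.079 [0.5298 0.0069] 359.2 0.914
[441. 270.] 0.083 [0.5323 0.0087] 0.6 0.893
[441. 270.] 0.087 [0.5344 0.0108] 0.8 0.869
[441. 270.] 0.091 [0.5386 0.0123] 2.6 0.846
[441. 270.] 0.095 [0.5397 0.0136] 2.8 0.823
[450. 189.] 0.079 [0.6103 0.0037] 357.8 0.971
[450. 189.] 0.083 [0.6119 0.0055] 357.8 0.966
[450. 189.] 0.087 [0.6125 0.0065] 359.1 0.949
[450. 189.] 0.091 [0.6139 0.0085] 359.0 0.922
[450. 189.] 0.095 [0.6146 0.0102] 356.8 0.897
[318. 258.] 0.079 [0.5433 0.1235] 41.4 0.457
[318. 258.] 0.083 [0.5567 0.1192] 19.1 0.449
[318. 258.] 0.087 [0.5629 0.124 ] 5.4 0.441
[318. 258.] 0.091 [0.5449 0.1226] 38.3 0.494
[318. 258.] 0.095 [0.5539 0.1225] 33.9 0.508
[590. 248.] 0.031 [ 0.5367 -0.1771] 203.9 0.962
held top ee+ 0.01 [-0.0139  0.0002] -0.4 0.867
held top ee+ 0.015 [-0.0114  0.0001] -0.6 0.918
held top ee+ 0.02 [-0.0087  0.0005] -1.8 0.954
held top ee+ 0.025 [-0.0067  0.0006] -2.7 0.958
held top ee+ 0.03 [-0.0038  0.0005] -2.4 0.937
held top ee+ 0.035 [-0.0029  0.0006] -1.2 0.889
```

View pics/w9.png

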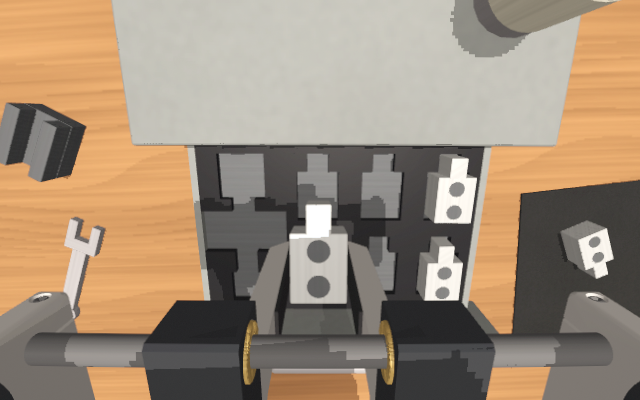

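The held jaw sits about 6 mm behind the grip centre. The drawer seems to have crept in some 8 mm, pushed by the arm's give under load. I'll re-measure the pocket directly in this picture, using pocket 1 (cols 361–401) and the visible part of pocket 2.

```bash
cat >> h.py <<'E'
e_=.0025
PK=JAW.copy();PK[:,0]+=np.where(PK[:,0]>0,e_,-e_);PK[:,1]+=np.where(PK[:,1]>0,e_,-e_)
def pocket(gray,roi,m,offs,x0,zt=.0645,th=None):
    """fit pockets at local offs to bright floor in roi (c0,r0,c1,r1)"""
    c0,r0,c1,r1=roi;k=np.zeros((400,640),bool);k[r0:r1,c0:c1]=True
    v=gray[k];th=th or cv2.threshold(v,0,255,cv2.THRESH_OTSU)[0];mask=(gray>th)&k
    def model(p):
        out=np.zeros((400,640),bool)
        for f in offs:
            o=outline(p,PK+np.array(f));L=[]
            for z in(zt,zt-.008):
                b=np.zeros((400,640),np.uint8);cv2.fillPoly(b,[np.round(proj(np.c_[o,np.full(8,z)],m)*16).astype(np.int32)],1,shift=4);L.append(b>0)
            out|=L[0]&L[1]
        return out&k
    f=lambda p:-(model(p)&mask).sum()/max(1,(model(p)|mask).sum())
    r=minimize(f,x0,method='Nelder-Mead',options=dict(initial_simplex=np.vstack([x0]+[np.array(x0)+d for d in np.diag([.01,.01,.04])])))
    return r.x,-r.fun,th
E
python3 - <<'E'
from h import *
m=env.camera_model('wrist');g=cv2.imread('pics/w9.png',0)
for zt in(.0625,.0645,.0675):
    print(zt,pocket(g,(350,152,412,224),m,[(0,0)],[.611,.064,-.03],zt))
print(g[190,350:412:3],g[175,290:345:4])
E
```

```text
0.0625 (array([ 0.61245681,  0.06429951, -0.02893187]), np.float64(0.7594995366079703), 106.0)
0.0645 (array([ 0.61247963,  0.06531599, -0.03093332]), np.float64(0.7554222427318874), 106.0)
0.0675 (array([ 0.61290686,  0.06518727, -0.01717612]), np.float64(0.7472677595628415), 106.0)
[ 75  75  75  75 136 146 145 144 145 145 145 145 145 145 146 145 145  32
  69  70  69] [ 77  77 146 145 146 146 146 146 147 147 148 148  69  80]
```

```bash
python3 - <<'E'
from h import *
m=env.camera_model('wrist');g=cv2.imread('pics/w9.png',0)
print(g[150:226:4,385])
for th in(60,85,):
  for zt in(.0625,.0645,.0675):
    print(th,zt,pocket(g,(350,152,412,228),m,[(0,0)],[.611,.064,-.03],zt,th))
E
```

```text
[ 83 110 146 145 147 142 146 146 147 142 145 142 140 138 121 118 119  43
  53]
60 0.0625 (array([ 0.6130135 ,  0.06460665, -0.0271586 ]), np.float64(0.5379841112214498), 60)
60 0.0645 (array([6.14596613e-01, 6.57557709e-02, 7.32277166e-05]), np.float64(0.5519464418546988), 60)
60 0.0675 (array([0.61518902, 0.06629562, 0.00087854]), np.float64(0.5541780312422514), 60)
85 0.0625 (array([ 0.61302772,  0.0648763 , -0.03999638]), np.float64(0.9490302210193956), 85)
85 0.0645 (array([ 0.61337571,  0.06481774, -0.02855129]), np.float64(0.9453649798477385), 85)
85 0.0675 (array([ 0.61354727,  0.06535455, -0.02373259]), np.float64(0.9422478898267437), 85)
```

```bash
python3 -m jog '[{"turn":[0,0,0.03],"offset":[0.017,0,0.03],"jaw":1},{"turn":[0,0,0.03],"offset":[0.017,0,0.06],"jaw":1},{"turn":[0,0,0.03],"offset":[0.017,0,0.082],"jaw":1},{"turn":[0,0,0.03],"offset":[0.017,0,0.082],"jaw":1},{"turn":[0,0,0.03],"offset":[0.017,0,0.082],"jaw":1}]'
python3 -m jog '[{"turn":[0,0,0],"offset":[0,0,0.003],"jaw":1},{"turn":[0,0,0],"offset":[0,0,0.006],"jaw":1},{"turn":[0,0,0],"offset":[0,0,0.009],"jaw":1},{"turn":[0,0,0],"offset":[0,0,0.009],"jaw":1}]'
python3 -m jog '[{"turn":[0,0,0],"offset":[0,0,0.002],"jaw":1},{"turn":[0,0,0],"offset":[0,0,0.004],"jaw":1},{"turn":[0,0,0],"offset":[0,0,0.004],"jaw":1}]'
```

```text
clock: 34.05
ee_pos: [0.6224, 0.1221, 0.0785]
orientation: [[0.999, -0.037, -0.0], [-0.037, -0.999, -0.0], [-0.0, 0.0, -1.0]]
wrist_force: [0.3, -0.3, -0.1]
gripper_width: 0.032
grasp_force: 30.0
clock: 34.45
ee_pos: [0.6222, 0.1221, 0.0691]
orientation: [[0.999, -0.036, -0.0], [-0.036, -0.999, -0.0], [-0.0, 0.0, -1.0]]
wrist_force: [-0.3, 0.8, -1.6]
gripper_width: 0.0315
grasp_force: 30.0
clock: 34.75
ee_pos: [0.6222, 0.1221, 0.0649]
orientation: [[0.999, -0.037, -0.0], [-0.037, -0.999, -0.0], [-0.0, 0.0, -1.0]]
wrist_force: [-0.3, 0.6, -0.8]
gripper_width: 0.0316
grasp_force: 30.0
```

```bash
python3 -m jog '[{"turn":[0,0,0],"offset":[0,0,0.002],"jaw":1},{"turn":[0,0,0],"offset":[0,0,0.003],"jaw":1},{"turn":[0,0,0],"offset":[0,0,0.003],"jaw":1}]'
python3 -m jog '[{"turn":[0,0,0],"offset":[0,0,0.001],"jaw":1},{"turn":[0,0,0],"offset":[0,0,0.002],"jaw":1},{"turn":[0,0,0],"offset":[0,0,0.002],"jaw":1}]'
```

```text
clock: 35.05
ee_pos: [0.6228, 0.1221, 0.0631]
orientation: [[0.999, -0.036, 0.002], [-0.036, -0.999, 0.0], [0.002, -0.0, -1.0]]
wrist_force: [-2.1, -0.1, 5.2]
gripper_width: 0.0317
grasp_force: 30.0
clock: 35.35
ee_pos: [0.6234, 0.1221, 0.0619]
orientation: [[0.999, -0.037, 0.003], [-0.037, -0.999, 0.0], [0.003, -0.0, -1.0]]
wrist_force: [-2.6, -1.6, 10.1]
gripper_width: 0.0317
grasp_force: 30.0
```

```bash
python3 -m jog '[{"turn":[0,0,0],"offset":[-0.001,0,0],"jaw":1},{"turn":[0,0,0],"offset":[-0.002,0,0],"jaw":1},{"turn":[0,0,0],"offset":[-0.002,0,0.001],"jaw":1},{"turn":[0,0,0],"offset":[-0.002,0,0.001],"jaw":1}]'
python3 -m jog '[{"turn":[0,0,0],"offset":[-0.001,0,0],"jaw":1},{"turn":[0,0,0],"offset":[-0.002,0,0],"jaw":1},{"turn":[0,0,0],"offset":[-0.002,0,0.001],"jaw":1},{"turn":[0,0,0],"offset":[-0.002,0,0.001],"jaw":1}]'
```

```text
clock: 35.75
ee_pos: [0.6214, 0.1222, 0.0609]
orientation: [[0.999, -0.037, 0.003], [-0.037, -0.999, 0.0], [0.003, -0.0, -1.0]]
wrist_force: [-2.8, -0.8, 10.7]
gripper_width: 0.0315
grasp_force: 30.0
clock: 36.15
ee_pos: [0.6194, 0.1223, 0.0599]
orientation: [[0.999, -0.037, 0.003], [-0.037, -0.999, 0.0], [0.003, -0.0, -1.0]]
wrist_force: [-2.1, -0.3, 9.4]
gripper_width: 0.0319
grasp_force: 30.0
```

```bash
python3 -m jog '[{"turn":[0,0,0],"offset":[0,0,-0.001],"jaw":0.4},{"turn":[0,0,0],"offset":[0,0,-0.001],"jaw":0.4},{"turn":[0,0,0],"offset":[0,0,-0.001],"jaw":0.4},{"turn":[0,0,0],"offset":[0,0,-0.04],"jaw":0.4},{"turn":[0,0,0],"offset":[0,0,-0.085],"jaw":0.4}]'
python3 -m jog '[{"turn":[0,0,0],"offset":[-0.05,0.04,-0.04],"jaw":0.3},{"turn":[0,0,0],"offset":[-0.09,0.06,-0.08],"jaw":0.3},{"turn":[0,0,0],"offset":[-0.1,0.06,-0.11],"jaw":0.3},{"turn":[0,0,0],"offset":[-0.1,0.06,-0.11],"jaw":0.3},{"turn":[0,0,0],"offset":[-0.1,0.06,-0.11],"jaw":0.3}]'
python3 - <<'E'
from h import *
p,R=tool();print(p,R[:,2]);look('pics/w10.png')
m=env.camera_model('wrist');np.save('m10.npy',m,allow_pickle=True)
E
```

```text
clock: 36.65
ee_pos: [0.6174, 0.1221, 0.1425]
orientation: [[0.999, -0.037, -0.004], [-0.037, -0.999, -0.001], [-0.004, 0.001, -1.0]]
wrist_force: [-0.0, 0.6, 0.1]
gripper_width: 0.0564
grasp_force: 0.0
clock: 37.15
ee_pos: [0.5164, 0.0657, 0.2551]
orientation: [[0.999, -0.037, 0.004], [-0.037, -0.999, 0.0], [0.004, -0.0, -1.0]]
wrist_force: [0.2, -0.1, -1.2]
gripper_width: 0.0653
grasp_force: 0.0
[0.51636371 0.06570848 0.25514597] [ 3.71556097e-03  2.07604346e-04 -9.99993076e-01]
[371.  92.] 0.079 [0.6123 0.0063] 359.4 0.967
[371.  92.] 0.083 [0.6122 0.007 ] 359.1 0.956
[371.  92.] 0.087 [0.6119 0.0075] 358.4 0.942
[371.  92.] 0.091 [0.6113 0.0082] 357.8 0.923
[371.  92.] 0.095 [0.6113 0.0089] 358.4 0.902
[265.  94.] 0.079 [0.6165 0.1243] 358.6 0.969
[265.  94.] 0.083 [0.6162 0.1236] 357.3 0.954
[265.  94.] 0.087 [0.6157 0.1225] 359.8 0.94
[265.  94.] 0.091 [0.6153 0.1223] 358.5 0.927
[265.  94.] 0.095 [0.6147 0.1213] 359.3 0.914
[367. 167.] 0.079 [0.5325 0.0096] 359.5 0.963
[367. 167.] 0.083 [0.5331 0.0105] 357.4 0.945
[367. 167.] 0.087 [0.5337 0.0102] 359.0 0.94
[367. 167.] 0.091 [0.5341 0.0117] 359.3 0.92
[367. 167.] 0.095 [0.5347 0.0122] 358.9 0.896
[505. 160.] 0.031 [ 0.5366 -0.1779] 203.0 0.935
```

View pics/w10.png

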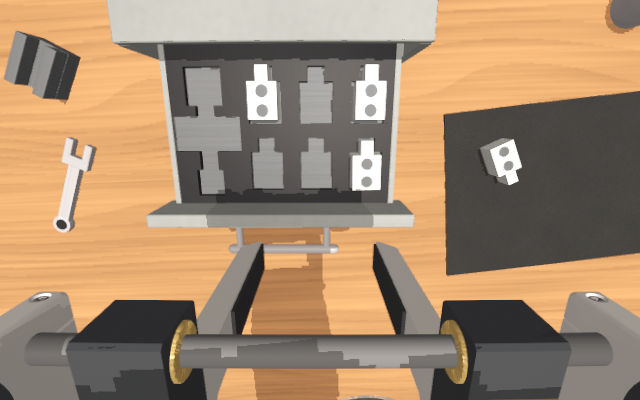

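The picture shows three jaws down in their pockets at (371,92), (265,94) and (367,167), all at one height. The last jaw is at (505,160). Next I measure pocket 5 and the spanner pocket in this picture, then fetch that jaw.

```bash
python3 - <<'E'
from h import *
m=np.load('m10.npy',allow_pickle=True).item();g=cv2.imread('pics/w10.png',0)
x,q,th=pocket(g,(248,134,336,193),m,[(0,0),(0,-.058)],[.537,.126,-.03],.0635);print('pocket5',x.round(4),q,th)
s,q,th=pocket(g,(297,64,336,124),m,[(0,0)],[.613,.065,-.03],.0635);print('pocket1',s.round(4),q,th)
from scipy.spatial.transform import Rotation
print('spanner pocket guess',outline((x[0],x[1],-.032),np.array([[.5743-.5287,.1936-.1262]])@np.eye(2)))
plan((.5366,-.1779,.09,203.2))
E
```

```text
pocket5 [ 0.5356  0.1267 -0.0345] 0.9295570079883806 122.0
pocket1 [ 0.6101  0.0666 -0.0296] 0.9251700680272109 136.0
spanner pocket guess [[0.58333557 0.19257027]]
(0.5366, -0.1779, 0.09, 203.2) off [0.007, 0.061, 0.04] turn [0.0, 0.0, 6.45]
(0.5366, -0.1779, 0.09, 203.2) off [0.044, 0.043, 0.04] turn [0.0, 0.0, 6.45]
(0.5366, -0.1779, 0.09, 203.2) off [0.061, 0.006, 0.04] turn [0.0, 0.0, 6.45]
(0.5366, -0.1779, 0.09, 203.2) off [0.051, -0.033, 0.04] turn [0.0, 0.0, 6.45]
```

```bash
python3 - <<'E'
from h import *
plan((.5366,-.1779,.09,23.2),(.5366,-.1779,.0023,23.2),(.5366,-.1779,.15,23.2),(.5356,.1267,.15,178.2))
E
```

```text
(0.5366, -0.1779, 0.09, 23.2) off [0.015, 0.122, 0.081] turn [-0.0, 0.01, -2.11]
(0.5366, -0.1779, 0.09, 23.2) off [-0.012, 0.122, 0.081] turn [-0.0, 0.01, -2.11]
(0.5366, -0.1779, 0.0023, 23.2) off [0.0, 0.0, 0.088] turn [0.0, 0.0, 0.0]
(0.5366, -0.1779, 0.15, 23.2) off [0.0, 0.0, -0.148] turn [0.0, 0.0, 0.0]
(0.5356, 0.1267, 0.15, 178.2) off [0.03, -0.07, 0.0] turn [0.0, 0.0, -6.46]
(0.5356, 0.1267, 0.15, 178.2) off [0.067, -0.036, 0.0] turn [0.0, 0.0, -6.46]
(0.5356, 0.1267, 0.15, 178.2) off [0.075, 0.014, 0.0] turn [0.0, 0.0, -6.46]
(0.5356, 0.1267, 0.15, 178.2) off [0.05, 0.058, 0.0] turn [0.0, 0.0, -6.46]
```

```bash
python3 -m jog '[{"turn":[0,0,-2.11],"offset":[0.015,0.122,0.081],"jaw":0.3},{"turn":[0,0,-2.11],"offset":[0.015,0.122,0.081],"jaw":0.3},{"turn":[0,0,-2.11],"offset":[0.015,0.122,0.081],"jaw":0.3},{"turn":[0,0,-2.11],"offset":[0.015,0.122,0.081],"jaw":0.3}]'
python3 -m jog '[{"turn":[0,0,-2.11],"offset":[-0.012,0.122,0.081],"jaw":0.3},{"turn":[0,0,-2.11],"offset":[-0.012,0.122,0.081],"jaw":0.3},{"turn":[0,0,-2.11],"offset":[-0.012,0.122,0.081],"jaw":0.3},{"turn":[0,0,-2.11],"offset":[-0.012,0.122,0.081],"jaw":0.3},{"turn":[0,0,-2.11],"offset":[-0.012,0.122,0.081],"jaw":0.3}]'
python3 - <<'E'
from h import *
jaws();plan((.5366,-.1779,.0023,23.2))
E
```

```text
clock: 37.65
ee_pos: [0.5251, -0.0596, 0.1662]
orientation: [[0.984, 0.18, -0.009], [0.18, -0.984, 0.001], [-0.009, -0.003, -1.0]]
wrist_force: [0.5, 1.2, 0.2]
gripper_width: 0.0656
grasp_force: 0.0
clock: 38.15
ee_pos: [0.5371, -0.1782, 0.0896]
orientation: [[0.919, 0.393, -0.003], [0.393, -0.919, 0.001], [-0.002, -0.002, -1.0]]
wrist_force: [-0.0, 0.6, 0.4]
gripper_width: 0.0659
grasp_force: 0.0
jaw 0.63 [74. 18.] [0.6033 0.0514] 83.9 iou 0.873
jaw 0.58 [ 44. 126.] [0.5167 0.0585] 355.0 iou 0.688
jaw 0.56 [320. 218.] [ 0.536  -0.1786] 203.2 iou 0.959
(0.5366, -0.1779, 0.0023, 23.2) off [-0.001, -0.0, 0.089] turn [-0.0, -0.0, 0.01]
```

```bash
python3 -m jog '[{"turn":[0,0,0],"offset":[-0.001,0,0.035],"jaw":0.3},{"turn":[0,0,0],"offset":[-0.001,0,0.07],"jaw":0.3},{"turn":[0,0,0],"offset":[-0.001,0,0.088],"jaw":0.3},{"turn":[0,0,0],"offset":[-0.001,0,0.088],"jaw":0.3},{"turn":[0,0,0],"offset":[-0.001,0,0.088],"jaw":1}]'
python3 -m jog '[{"turn":[0,0,0],"offset":[0,0,0],"jaw":1},{"turn":[0,0,0],"offset":[0,0,0],"jaw":1},{"turn":[0,0,0],"offset":[0,0,0],"jaw":1},{"turn":[0,0,0],"offset":[0,0,0],"jaw":1},{"turn":[0,0,0],"offset":[0,0,0],"jaw":1}]'
python3 -m jog '[{"turn":[0,0,0],"offset":[0,0,-0.03],"jaw":1},{"turn":[0,0,0],"offset":[0,0,-0.07],"jaw":1},{"turn":[0,0,0],"offset":[0,0,-0.11],"jaw":1},{"turn":[0,0,0],"offset":[0,0,-0.148],"jaw":1},{"turn":[0,0,0],"offset":[0,0,-0.148],"jaw":1}]'
python3 -m jog '[{"turn":[0,0,-6.46],"offset":[0.03,-0.07,0],"jaw":1},{"turn":[0,0,-6.46],"offset":[0.03,-0.07,0],"jaw":1},{"turn":[0,0,-6.46],"offset":[0.03,-0.07,0],"jaw":1},{"turn":[0,0,-6.46],"offset":[0.03,-0.07,0],"jaw":1},{"turn":[0,0,-6.46],"offset":[0.03,-0.07,0],"jaw":1}]'
python3 -m jog '[{"turn":[0,0,-6.46],"offset":[0.067,-0.036,0],"jaw":1},{"turn":[0,0,-6.46],"offset":[0.067,-0.036,0],"jaw":1},{"turn":[0,0,-6.46],"offset":[0.067,-0.036,0],"jaw":1},{"turn":[0,0,-6.46],"offset":[0.067,-0.036,0],"jaw":1},{"turn":[0,0,-6.46],"offset":[0.067,-0.036,0],"jaw":1}]'
python3 -m jog '[{"turn":[0,0,-6.46],"offset":[0.075,0.014,0],"jaw":1},{"turn":[0,0,-6.46],"offset":[0.075,0.014,0],"jaw":1},{"turn":[0,0,-6.46],"offset":[0.075,0.014,0],"jaw":1},{"turn":[0,0,-6.46],"offset":[0.075,0.014,0],"jaw":1},{"turn":[0,0,-6.46],"offset":[0.075,0.014,0],"jaw":1}]'
python3 -m jog '[{"turn":[0,0,-6.46],"offset":[0.05,0.058,0],"jaw":1},{"turn":[0,0,-6.46],"offset":[0.05,0.058,0],"jaw":1},{"turn":[0,0,-6.46],"offset":[0.05,0.058,0],"jaw":1},{"turn":[0,0,-6.46],"offset":[0.05,0.058,0],"jaw":1},{"turn":[0,0,-6.46],"offset":[0.05,0.058,0],"jaw":1}]'
python3 - <<'E'
from h import *
held(-1.8);plan((.5356,.1267,.0735,178.2))
E
```

```text
clock: 38.75
ee_pos: [0.5373, -0.1784, 0.0045]
orientation: [[0.918, 0.395, 0.001], [0.395, -0.918, -0.0], [0.001, 0.001, -1.0]]
wrist_force: [0.2, 0.3, 0.3]
gripper_width: 0.0606
grasp_force: 0.0
clock: 39.25
ee_pos: [0.5367, -0.1792, 0.0038]
orientation: [[0.919, 0.394, 0.001], [0.394, -0.919, -0.0], [0.001, 0.001, -1.0]]
wrist_force: [-1.3, 0.9, 6.1]
gripper_width: 0.0316
grasp_force: 30.0
clock: 39.75
ee_pos: [0.5383, -0.1798, 0.1565]
orientation: [[0.919, 0.394, 0.008], [0.394, -0.919, -0.003], [0.006, 0.006, -1.0]]
wrist_force: [-0.2, -0.3, -1.3]
gripper_width: 0.0315
grasp_force: 30.0
clock: 40.25
ee_pos: [0.536, -0.1026, 0.1503]
orientation: [[0.464, 0.886, -0.001], [0.886, -0.464, 0.0], [-0.0, -0.001, -1.0]]
wrist_force: [0.6, 0.0, -0.7]
gripper_width: 0.0316
grasp_force: 30.0
clock: 40.75
ee_pos: [0.5357, -0.0266, 0.1503]
orientation: [[-0.193, 0.981, -0.001], [0.981, 0.193, 0.0], [0.0, -0.001, -1.0]]
wrist_force: [0.3, 0.2, -0.9]
gripper_width: 0.0314
grasp_force: 30.0
clock: 41.25
ee_pos: [0.5354, 0.0497, 0.1502]
orientation: [[-0.765, 0.645, -0.001], [0.645, 0.765, -0.0], [0.001, -0.001, -1.0]]
wrist_force: [0.4, -0.4, -1.1]
gripper_width: 0.0312
grasp_force: 30.0
clock: 41.75
ee_pos: [0.5351, 0.1262, 0.1502]
orientation: [[-1.0, 0.024, -0.001], [0.024, 1.0, -0.0], [0.001, -0.0, -1.0]]
wrist_force: [0.5, 0.5, -0.6]
gripper_width: 0.0316
grasp_force: 30.0
held top ee+ 0.01 [0.0046 0.0002] -0.1 0.886
held top ee+ 0.015 [0.0036 0.0004] -0.1 0.923
held top ee+ 0.02 [0.001  0.0005] -1.4 0.969
held top ee+ 0.025 [-0.0007  0.0007] -1.8 0.977
held top ee+ 0.03 [-0.0027  0.0004] -0.9 0.938
held top ee+ 0.035 [-0.0044  0.0003] 0.1 0.883
(0.5356, 0.1267, 0.0735, 178.2) off [-0.001, 0.001, 0.077] turn [-0.0, -0.01, 0.02]
```

```bash
python3 -m jog '[{"turn":[0,0,0],"offset":[-0.002,0,0.035],"jaw":1},{"turn":[0,0,0],"offset":[-0.002,0,0.065],"jaw":1},{"turn":[0,0,0],"offset":[-0.002,0,0.075],"jaw":1},{"turn":[0,0,0],"offset":[-0.002,0,0.075],"jaw":1},{"turn":[0,0,0],"offset":[-0.002,0,0.075],"jaw":1}]'
python3 -m jog '[{"turn":[0,0,0],"offset":[0,0,0.003],"jaw":1},{"turn":[0,0,0],"offset":[0,0,0.006],"jaw":1},{"turn":[0,0,0],"offset":[0,0,0.009],"jaw":1},{"turn":[0,0,0],"offset":[0,0,0.009],"jaw":1}]'
python3 -m jog '[{"turn":[0,0,0],"offset":[0,0,0.002],"jaw":1},{"turn":[0,0,0],"offset":[0,0,0.0035],"jaw":1},{"turn":[0,0,0],"offset":[0,0,0.0035],"jaw":1}]'
```

```text
clock: 42.35
ee_pos: [0.5381, 0.126, 0.0774]
orientation: [[-1.0, 0.031, 0.001], [0.031, 1.0, 0.0], [-0.001, 0.0, -1.0]]
wrist_force: [0.7, 0.3, -0.2]
gripper_width: 0.032
grasp_force: 30.0
clock: 42.75
ee_pos: [0.5373, 0.1259, 0.067]
orientation: [[-1.0, 0.03, -0.0], [0.03, 1.0, -0.0], [0.0, -0.0, -1.0]]
wrist_force: [-0.5, -0.3, -1.4]
gripper_width: 0.0315
grasp_force: 30.0
clock: 43.05
ee_pos: [0.5374, 0.1259, 0.0635]
orientation: [[-1.0, 0.03, -0.0], [0.03, 1.0, -0.0], [0.0, -0.0, -1.0]]
wrist_force: [-0.3, 0.7, -1.5]
gripper_width: 0.0319
grasp_force: 30.0
```

```bash
python3 -m jog '[{"turn":[0,0,0],"offset":[0,0,0.0015],"jaw":1},{"turn":[0,0,0],"offset":[0,0,0.003],"jaw":1},{"turn":[0,0,0],"offset":[0,0,0.003],"jaw":1}]'
python3 -m jog '[{"turn":[0,0,0],"offset":[0,0,0.001],"jaw":1},{"turn":[0,0,0],"offset":[0,0,0.002],"jaw":1},{"turn":[0,0,0],"offset":[0,0,0.002],"jaw":1}]'
```

```text
clock: 43.35
ee_pos: [0.5376, 0.126, 0.0608]
orientation: [[-1.0, 0.03, 0.0], [0.03, 1.0, 0.0], [-0.0, 0.0, -1.0]]
wrist_force: [0.3, 0.2, 0.5]
gripper_width: 0.0317
grasp_force: 30.0
clock: 43.65
ee_pos: [0.5389, 0.126, 0.0608]
orientation: [[-1.0, 0.03, 0.004], [0.03, 1.0, 0.0], [-0.004, 0.0, -1.0]]
wrist_force: [-1.7, -2.1, 15.8]
gripper_width: 0.0314
grasp_force: 30.0
```

```bash
python3 -m jog '[{"turn":[0,0,0],"offset":[0,0,-0.002],"jaw":0.4},{"turn":[0,0,0],"offset":[0,0,-0.002],"jaw":0.4},{"turn":[0,0,0],"offset":[0,0,-0.002],"jaw":0.4},{"turn":[0,0,0],"offset":[0,0,-0.04],"jaw":0.4},{"turn":[0,0,0],"offset":[0,0,-0.085],"jaw":0.4}]'
python3 - <<'E'
from h import *
plan((.5132,.41,.20,154.6))
E
```

```text
clock: 44.15
ee_pos: [0.5364, 0.1258, 0.1431]
orientation: [[-1.0, 0.03, -0.004], [0.03, 1.0, -0.001], [0.004, -0.001, -1.0]]
wrist_force: [-0.4, -0.6, -0.4]
gripper_width: 0.0562
grasp_force: 0.0
(0.5132, 0.41, 0.2, 154.6) off [0.016, 0.142, -0.029] turn [-0.01, -0.02, 1.97]
(0.5132, 0.41, 0.2, 154.6) off [0.045, 0.135, -0.028] turn [-0.01, -0.02, 1.97]
```

```bash
python3 -m jog '[{"turn":[0,0,1.97],"offset":[0.016,0.142,-0.029],"jaw":0.45},{"turn":[0,0,1.97],"offset":[0.016,0.142,-0.029],"jaw":0.45},{"turn":[0,0,1.97],"offset":[0.016,0.142,-0.029],"jaw":0.45},{"turn":[0,0,1.97],"offset":[0.016,0.142,-0.029],"jaw":0.45}]'
python3 -m jog '[{"turn":[0,0,1.97],"offset":[0.045,0.135,-0.028],"jaw":0.45},{"turn":[0,0,1.97],"offset":[0.045,0.135,-0.028],"jaw":0.45},{"turn":[0,0,1.97],"offset":[0.045,0.135,-0.028],"jaw":0.45},{"turn":[0,0,1.97],"offset":[0.045,0.135,-0.028],"jaw":0.45},{"turn":[0,0,1.97],"offset":[0.045,0.135,-0.028],"jaw":0.45}]'
cat >> h.py <<'E'
SPF=np.array([[-70,-5],[-66,-10],[-57,-13],[-48,-10],[-44,-8],[34,-8],[34,-18],[70,-18],[70,-9],[48,-9],[48,9],[70,9],[70,18],[34,18],[34,8],[-44,8],[-48,10],[-57,13],[-66,10],[-70,5]])/1e3
def span(z1=.010,save=None):
    m=env.camera_model('wrist');im=env.camera('wrist')
    if save: cv2.imwrite(save,im[:,:,::-1])
    for d in env.trace('wrist','spanner')[:1]:
        for n,s in(('full',SPN),('fork',SPF)):
            p,q=fit(d['pixels'],s,z1-.01,z1,m);print('sp',n,round(d['score'],2),np.round(d['xy']),d['pixels'].sum(),p[:2].round(4),round(np.degrees(p[2])%360,1),round(q,3))
    return m,d['pixels']
E
python3 - <<'E'
from h import *
m,k=span(save='pics/w11.png');print(tool()[0])
# long axis from mask
ys,xs=np.nonzero(k);P=back(np.c_[xs,ys],.010,m)[:,:2];c=P.mean(0);w,V=np.linalg.eigh(np.cov((P-c).T));a=(P-c)@V[:,1]
print('mask mid of ends',c+V[:,1]*(a.min()+a.max())/2,'len',np.ptp(a),'axis',np.degrees(np.arctan2(V[1,1],V[0,1]))%180)
E
```

```text
clock: 44.55
ee_pos: [0.525, 0.2731, 0.1736]
orientation: [[-0.973, 0.23, 0.001], [0.23, 0.973, 0.001], [-0.001, 0.002, -1.0]]
wrist_force: [0.2, 1.2, 0.1]
gripper_width: 0.0514
grasp_force: 0.0
clock: 45.05
ee_pos: [0.5134, 0.4102, 0.1998]
orientation: [[-0.904, 0.427, -0.001], [0.427, 0.904, -0.001], [0.0, -0.001, -1.0]]
wrist_force: [-0.7, -0.7, -0.1]
gripper_width: 0.052
grasp_force: 0.0
sp full 0.66 [322. 188.] 1877 [0.5131 0.4185] 334.5 0.849
sp fork 0.66 [322. 188.] 1877 [0.5147 0.4178] 334.6 0.929
[0.51395492 0.40883377 0.20007564]
mask mid of ends [0.5143092  0.41791353] len 0.14003960256093967 axis 154.697936669069
```

```bash
python3 - <<'E'
from h import *
plan((.5145,.4179,-.0085,154.6),(.5145,.4179,.20,154.6),(.62,.32,.20,178.2))
E
```

```text
(0.5145, 0.4179, -0.0085, 154.6) off [0.003, 0.009, 0.209] turn [-0.01, -0.0, -0.0]
(0.5145, 0.4179, 0.2, 154.6) off [0.0, 0.0, -0.209] turn [0.0, 0.0, 0.0]
(0.62, 0.32, 0.2, 178.2) off [-0.137, -0.043, 0.0] turn [0.0, 0.0, -3.93]
```

```bash
python3 -m jog '[{"turn":[0,0,0],"offset":[0.003,0.009,0.05],"jaw":0.45},{"turn":[0,0,0],"offset":[0.003,0.009,0.1],"jaw":0.45},{"turn":[0,0,0],"offset":[0.003,0.009,0.15],"jaw":0.45},{"turn":[0,0,0],"offset":[0.003,0.009,0.18],"jaw":0.45},{"turn":[0,0,0],"offset":[0.003,0.009,0.19],"jaw":0.45}]'
python3 -m jog '[{"turn":[0,0,0],"offset":[0,0,0.01],"jaw":0.45},{"turn":[0,0,0],"offset":[0,0,0.018],"jaw":0.45},{"turn":[0,0,0],"offset":[0,0,0.018],"jaw":0.45}]'
python3 -m jog '[{"turn":[0,0,0],"offset":[0,0,0],"jaw":1},{"turn":[0,0,0],"offset":[0,0,0],"jaw":1},{"turn":[0,0,0],"offset":[0,0,0],"jaw":1},{"turn":[0,0,0],"offset":[0,0,0],"jaw":1},{"turn":[0,0,0],"offset":[0,0,0],"jaw":1}]'
python3 -m jog '[{"turn":[0,0,0],"offset":[0,0,0],"jaw":1},{"turn":[0,0,0],"offset":[0,0,0],"jaw":1}]'
```

```text
clock: 45.65
ee_pos: [0.5138, 0.417, 0.007]
orientation: [[-0.903, 0.43, -0.005], [0.43, 0.903, -0.003], [0.003, -0.005, -1.0]]
wrist_force: [-0.3, -0.6, 0.0]
gripper_width: 0.0517
grasp_force: 0.0
clock: 45.95
ee_pos: [0.5151, 0.4195, -0.0069]
orientation: [[-0.903, 0.429, 0.0], [0.429, 0.903, 0.0], [-0.0, 0.0, -1.0]]
wrist_force: [-1.0, -0.7, -0.1]
gripper_width: 0.0517
grasp_force: 0.0
clock: 46.45
ee_pos: [0.5148, 0.4196, -0.0071]
orientation: [[-0.904, 0.428, 0.0], [0.428, 0.904, -0.0], [-0.0, -0.0, -1.0]]
wrist_force: [-0.3, 1.0, 1.6]
gripper_width: 0.0153
grasp_force: 30.0
clock: 46.65
ee_pos: [0.5149, 0.4196, -0.007]
orientation: [[-0.904, 0.429, 0.0], [0.429, 0.904, 0.0], [-0.0, 0.0, -1.0]]
wrist_force: [-1.7, -0.9, 4.1]
gripper_width: 0.015
grasp_force: 30.0
```

```bash
python3 -m jog '[{"turn":[0,0,0],"offset":[0,0,-0.03],"jaw":1},{"turn":[0,0,0],"offset":[0,0,-0.075],"jaw":1},{"turn":[0,0,0],"offset":[0,0,-0.12],"jaw":1},{"turn":[0,0,0],"offset":[0,0,-0.165],"jaw":1},{"turn":[0,0,0],"offset":[0,0,-0.208],"jaw":1}]'
python3 -m jog '[{"turn":[0,0,-3.93],"offset":[-0.137,-0.043,0],"jaw":1},{"turn":[0,0,-3.93],"offset":[-0.137,-0.043,0],"jaw":1},{"turn":[0,0,-3.93],"offset":[-0.137,-0.043,0],"jaw":1},{"turn":[0,0,-3.93],"offset":[-0.137,-0.043,0],"jaw":1},{"turn":[0,0,-3.93],"offset":[-0.137,-0.043,0],"jaw":1}]'
python3 -m jog '[{"turn":[0,0,0],"offset":[0,0,0],"jaw":1},{"turn":[0,0,0],"offset":[0,0,0],"jaw":1}]'
cat >> h.py <<'E'
SH=[np.array([[a,c],[b,c],[b,-c],[a,-c]]) for a,b,c in((.0315,.0725,.0205),(-.05,.04,.0105),(-.02,.02,.039))]+[np.array([[-.057+.0155*np.cos(t),.0155*np.sin(t)] for t in np.arange(0,6.3,.3)])]
def spocket(gray,m,x0,th,zt=.0645):
    corn=np.array([[-.085,-.034],[-.085,.045],[.085,.045],[.085,-.034]])
    k=np.zeros((400,640),np.uint8);o=outline(x0,corn);cv2.fillPoly(k,[proj(np.c_[o,np.full(4,zt)],m).astype(np.int32)],1);k=k>0
    mask=(gray>th)&k
    def model(p):
        L=[]
        for z in(zt,zt-.008):
            b=np.zeros((400,640),np.uint8)
            for s in SH:
                o=outline(p,s);cv2.fillPoly(b,[np.round(proj(np.c_[o,np.full(len(o),z)],m)*16).astype(np.int32)],1,shift=4)
            L.append(b>0)
        return L[0]&L[1]&k
    f=lambda p:-(model(p)&mask).sum()/(model(p)|mask).sum()
    x0=np.array(x0);r=minimize(f,x0,method='Nelder-Mead',options=dict(initial_simplex=np.vstack([x0]+[x0+d for d in np.diag([.008,.008,.05])])))
    return r.x,-r.fun
E
python3 - <<'E'
from h import *
m=env.camera_model('wrist');im=env.camera('wrist');cv2.imwrite('pics/w12.png',im[:,:,::-1]);g=im.mean(2)
p,R=tool();print(p)
for th in(85,100,115): print(th,*spocket(g,m,(.5835,.1926,-.032),th))
for d in env.trace('wrist','jaw0'):
    if d['pixels'].sum()<3000:
        for z in(.083,.087,.091):
            x,q=fit(d['pixels'],JAW,z-.028,z,m,[0,0,-.03]);print(np.round(d['xy']),z,x.round(4),round(q,3))
for d in env.trace('wrist','spanner')[:2]:
    for dz in(-.005,.003,.01):
        z1=p[2]+.007+.01+dz;x,q=fit(d['pixels'],SPF,z1-.01,z1,m);print('held sp',np.round(d['xy']),d['pixels'].sum(),dz,(x[:2]-p[:2]).round(4),round(np.degrees(x[2])%360,1),round(q,3))
E
```

```text
clock: 47.15
ee_pos: [0.5146, 0.4195, 0.2027]
orientation: [[-0.904, 0.428, 0.0], [0.428, 0.904, 0.0], [-0.0, 0.0, -1.0]]
wrist_force: [0.9, -0.1, -0.7]
gripper_width: 0.0155
grasp_force: 30.0
clock: 47.65
ee_pos: [0.6206, 0.3212, 0.2]
orientation: [[-0.999, 0.034, -0.001], [0.034, 0.999, -0.0], [0.001, -0.0, -1.0]]
wrist_force: [-0.4, 0.1, -1.5]
gripper_width: 0.0153
grasp_force: 30.0
clock: 47.85
ee_pos: [0.6194, 0.3231, 0.2009]
orientation: [[-1.0, 0.03, 0.0], [0.03, 1.0, 0.0], [-0.0, 0.0, -1.0]]
wrist_force: [-0.5, -0.3, -1.5]
gripper_width: 0.0153
grasp_force: 30.0
[0.61947747 0.32304972 0.20094856]
85 [ 0.58382412  0.1920737  -0.04263697] 0.745928338762215
100 [ 0.58415144  0.19198617 -0.04436017] 0.7813308969087863
115 [ 0.58421535  0.19215444 -0.04148888] 0.7841992007377805
[126. 206.] 0.083 [ 0.6183  0.1195 -0.0408] 0.921
[126. 206.] 0.087 [ 0.6168  0.1221 -0.0572] 0.894
[126. 206.] 0.091 [0.6163 0.1235 0.0026] 0.879
[113. 128.] 0.083 [0.5377 0.1221 0.0154] 0.914
[113. 128.] 0.087 [ 0.5367  0.1247 -0.026 ] 0.924
[113. 128.] 0.091 [ 0.5367  0.1275 -0.0077] 0.911
[ 18. 208.] 0.083 [ 0.6144 -0.0019 -0.0246] 0.947
[ 18. 208.] 0.087 [ 0.6139  0.0018 -0.0309] 0.945
[ 18. 208.] 0.091 [ 0.6133  0.0059 -0.0346] 0.937
held sp [318. 229.] 5691 -0.005 [0.0016 0.0009] 358.3 0.766
held sp [318. 229.] 5691 0.003 [0.0006 0.001 ] 358.6 0.723
held sp [318. 229.] 5691 0.01 [-0.0004  0.0007] 357.9 0.674
```

```bash
python3 - <<'E'
from h import *
plan((.5835,.1915,.12,178.1))
E
```

```text
(0.5835, 0.1915, 0.12, 178.1) off [0.032, -0.132, 0.081] turn [0.0, 0.0, 0.03]
```

```bash
python3 -m jog '[{"turn":[0,0,0],"offset":[0.01,-0.04,0.01],"jaw":1},{"turn":[0,0,0],"offset":[0.02,-0.085,0.03],"jaw":1},{"turn":[0,0,0.03],"offset":[0.032,-0.132,0.05],"jaw":1},{"turn":[0,0,0.03],"offset":[0.032,-0.132,0.08],"jaw":1},{"turn":[0,0,0.03],"offset":[0.032,-0.132,0.08],"jaw":1}]'
python3 -m jog '[{"turn":[0,0,0],"offset":[0,0,0.02],"jaw":1},{"turn":[0,0,0],"offset":[0,0,0.04],"jaw":1},{"turn":[0,0,0],"offset":[0,0,0.05],"jaw":1},{"turn":[0,0,0],"offset":[0,0,0.05],"jaw":1}]'
python3 - <<'E'
from h import *
plan((.5835,.1915,.056,178.1));print(env.state()['wrist_force'])
m=env.camera_model('wrist');im=env.camera('wrist');cv2.imwrite('pics/w13.png',im[:,:,::-1])
E
```

```text
clock: 48.5
ee_pos: [0.5823, 0.19, 0.1178]
orientation: [[-0.999, 0.036, -0.005], [0.036, 0.999, -0.001], [0.005, -0.002, -1.0]]
wrist_force: [-0.4, 0.1, -1.3]
gripper_width: 0.0152
grasp_force: 30.0
clock: 48.9
ee_pos: [0.5838, 0.1918, 0.0704]
orientation: [[-0.999, 0.034, -0.001], [0.034, 0.999, -0.0], [0.001, -0.0, -1.0]]
wrist_force: [-0.5, 0.2, -0.9]
gripper_width: 0.0152
grasp_force: 30.0
(0.5835, 0.1915, 0.056, 178.1) off [0.0, -0.0, 0.014] turn [-0.0, -0.01, -0.0]
[-0.48825139  0.18984732 -0.92280828]
```

View pics/w13.png

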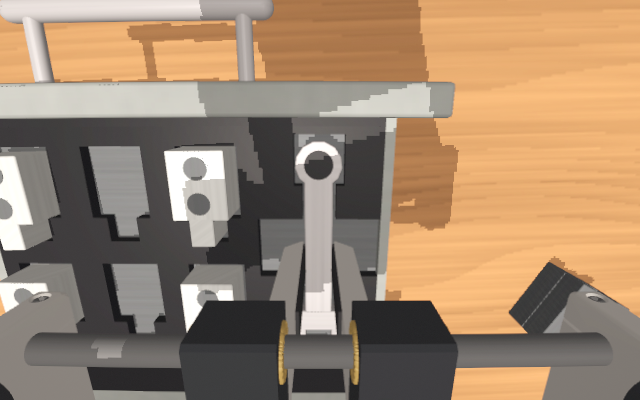

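The picture shows the held spanner's ring at (318,163), centred in y over its pocket end (cols 295–345). The cut-out lies under the fingers. I lower it now.

```bash
python3 -m jog '[{"turn":[0,0,0],"offset":[0,0.0005,0.004],"jaw":1},{"turn":[0,0,0],"offset":[0,0.0005,0.008],"jaw":1},{"turn":[0,0,0],"offset":[0,0.0005,0.010],"jaw":1},{"turn":[0,0,0],"offset":[0,0.0005,0.010],"jaw":1}]'
python3 -m jog '[{"turn":[0,0,0],"offset":[0,0,0.002],"jaw":1},{"turn":[0,0,0],"offset":[0,0,0.004],"jaw":1},{"turn":[0,0,0],"offset":[0,0,0.004],"jaw":1}]'
python3 -m jog '[{"turn":[0,0,0],"offset":[0,0,0.001],"jaw":1},{"turn":[0,0,0],"offset":[0,0,0.002],"jaw":1},{"turn":[0,0,0],"offset":[0,0,0.002],"jaw":1}]'
```

```text
clock: 49.35
ee_pos: [0.584, 0.1916, 0.0606]
orientation: [[-0.999, 0.034, -0.0], [0.034, 0.999, -0.0], [0.0, -0.0, -1.0]]
wrist_force: [-1.3, 0.6, -1.6]
gripper_width: 0.0155
grasp_force: 30.0
clock: 49.65
ee_pos: [0.5839, 0.1915, 0.0564]
orientation: [[-0.999, 0.034, -0.0], [0.034, 0.999, -0.0], [0.0, -0.0, -1.0]]
wrist_force: [0.3, -0.0, -1.6]
gripper_width: 0.0157
grasp_force: 30.0
clock: 49.95
ee_pos: [0.584, 0.1916, 0.0546]
orientation: [[-0.999, 0.035, -0.0], [0.035, 0.999, -0.0], [0.0, -0.0, -1.0]]
wrist_force: [-0.6, -0.3, -1.7]
gripper_width: 0.0154
grasp_force: 30.0
```

```bash
python3 -m jog '[{"turn":[0,0,0],"offset":[0,0,0.001],"jaw":1},{"turn":[0,0,0],"offset":[0,0,0.002],"jaw":1},{"turn":[0,0,0],"offset":[0,0,0.002],"jaw":1}]'
python3 -m jog '[{"turn":[0,0,0],"offset":[0,0,0.001],"jaw":1},{"turn":[0,0,0],"offset":[0,0,0.001],"jaw":1}]'
```

```text
clock: 50.25
ee_pos: [0.5842, 0.1916, 0.0529]
orientation: [[-0.999, 0.034, 0.0], [0.034, 0.999, 0.0], [-0.0, 0.0, -1.0]]
wrist_force: [0.4, 0.4, 0.6]
gripper_width: 0.0149
grasp_force: 30.0
clock: 50.45
ee_pos: [0.5847, 0.1916, 0.0529]
orientation: [[-0.999, 0.034, 0.002], [0.034, 0.999, 0.0], [-0.002, 0.0, -1.0]]
wrist_force: [-0.9, -0.7, 8.7]
gripper_width: 0.0153
grasp_force: 30.0
```

```bash
python3 -m jog '[{"turn":[0,0,0],"offset":[0,0,-0.001],"jaw":0.62},{"turn":[0,0,0],"offset":[0,0,-0.001],"jaw":0.62},{"turn":[0,0,0],"offset":[0,0,-0.001],"jaw":0.62},{"turn":[0,0,0],"offset":[0,0,-0.03],"jaw":0.62},{"turn":[0,0,0],"offset":[0,0,-0.07],"jaw":0.62}]'
python3 -m jog '[{"turn":[0,0,0],"offset":[0,0,-0.04],"jaw":0.62},{"turn":[0,0,0],"offset":[0,0,-0.08],"jaw":0.62},{"turn":[0,0,0],"offset":[0,0,-0.12],"jaw":0.62},{"turn":[0,0,0],"offset":[0,0,-0.14],"jaw":0.62},{"turn":[0,0,0],"offset":[0,0,-0.14],"jaw":0.62}]'
python3 - <<'E'
from h import *
m=np.load('m10.npy',allow_pickle=True).item();b=back([[234,248],[337,249]],.092,m);print('handle w10',b,b.mean(0))
p,R=tool();print(p)
m=env.camera_model('wrist');im=env.camera('wrist');cv2.imwrite('pics/w14.png',im[:,:,::-1])
for d in env.trace('wrist','spanner')[:1]:
    for z1 in(.061,.065,.069,.073,.077,.081): x,q=fit(d['pixels'],SPF,z1-.01,z1,m,[0,0,-.03]);print('sp',np.round(d['xy']),d['pixels'].sum(),z1,x.round(4),round(q,3))
for d in env.trace('wrist','jaw0'):
    if d['pixels'].sum()<5000:
        for z in(.079,.087,.095):
            x,q=fit(d['pixels'],JAW,z-.028,z,m,[0,0,-.03]);print(np.round(d['xy']),d['pixels'].sum(),z,x.round(4),round(q,3))
# bar: bright column profile near expected handle
px=proj(np.array([[.449,.07,.092],[.449,.106,.092],[.449,.14,.092]]),m);print(px.round(1))
g=im.mean(2)
c,r=px[1].astype(int);print(r-25,g[max(0,r-25):r+25,c].astype(int).tolist() if 0<=c<640 else None)
E
```

```text
clock: 50.95
ee_pos: [0.5829, 0.1913, 0.1205]
orientation: [[-0.999, 0.034, -0.004], [0.034, 0.999, -0.001], [0.004, -0.001, -1.0]]
wrist_force: [0.6, -0.4, 0.4]
gripper_width: 0.0356
grasp_force: 0.0
clock: 51.45
ee_pos: [0.5849, 0.1918, 0.2648]
orientation: [[-0.999, 0.034, 0.005], [0.034, 0.999, 0.001], [-0.005, 0.001, -1.0]]
wrist_force: [0.4, -0.3, -0.8]
gripper_width: 0.0357
grasp_force: 0.0
handle w10 [[0.45046806 0.16837455 0.092     ]
 [0.44489403 0.04685892 0.092     ]] [0.44768105 0.10761674 0.092     ]
[0.58487212 0.19182632 0.26482775]
sp [316. 189.] 1800 0.061 [ 0.5879  0.1926 -0.0393] 0.95
sp [316. 189.] 1800 0.065 [ 0.5866  0.1922 -0.0307] 0.96
sp [316. 189.] 1800 0.069 [ 0.5853  0.1928 -0.0375] 0.946
sp [316. 189.] 1800 0.073 [ 0.5836  0.1923 -0.0274] 0.931
sp [316. 189.] 1800 0.077 [ 0.5834  0.193  -0.039 ] 0.902
sp [316. 189.] 1800 0.081 [ 0.5824  0.1922 -0.0308] 0.879
[170. 212.] 1453 0.079 [ 0.616   0.0029 -0.0588] 0.959
[170. 212.] 1453 0.087 [ 0.6135  0.0068 -0.0288] 0.944
[170. 212.] 1453 0.095 [ 0.6113  0.012  -0.1055] 0.91
[261. 150.] 1324 0.079 [ 0.5386  0.1252 -0.0324] 0.956
[261. 150.] 1324 0.087 [ 0.5371  0.1269 -0.0394] 0.933
[261. 150.] 1324 0.095 [ 0.5381  0.128  -0.0131] 0.903
[162. 154.] 1558 0.079 [ 0.5373  0.0058 -0.0317] 0.932
[162. 154.] 1558 0.087 [0.5363 0.0102 0.0116] 0.907
[162. 154.] 1558 0.095 [ 0.5361  0.0129 -0.0185] 0.875
[267. 216.] 1190 0.079 [ 0.6209  0.1215 -0.0512] 0.95
[267. 216.] 1190 0.087 [ 0.6188  0.1234 -0.0481] 0.924
[267. 216.] 1190 0.095 [ 0.6147  0.1253 -0.0692] 0.89
[[196.9  66.8]
 [231.   65.3]
 [263.3  64. ]]
40 [169, 171, 169, 166, 166, 166, 163, 159, 156, 156, 153, 153, 159, 161, 159, 157, 156, 157, 158, 151, 152, 180, 199, 208, 217, 225, 224, 216, 205, 195, 176, 142, 149, 170, 165, 162, 161, 160, 158, 162, 167, 170, 171, 169, 167, 164, 164, 165, 164, 162]
```

All jaws fit best at the same seated height, and the spanner top is at 0.065, down in its pocket. The handle bar is at x = 0.449. Now to grip it and push.

```bash
python3 - <<'E'
from h import *
plan((.449,.106,.15,88.1),(.449,.106,.065,88.1))
E
```

```text
(0.449, 0.106, 0.15, 88.1) off [0.044, -0.03, 0.037] turn [-0.01, -0.0, 5.0]
(0.449, 0.106, 0.15, 88.1) off [0.023, -0.048, 0.037] turn [-0.01, -0.0, 5.0]
(0.449, 0.106, 0.15, 88.1) off [-0.004, -0.053, 0.037] turn [-0.01, -0.0, 5.0]
(0.449, 0.106, 0.065, 88.1) off [0.0, 0.0, 0.085] turn [0.0, 0.0, 0.0]
```

```bash
python3 -m jog '[{"turn":[0,0,5.0],"offset":[0.044,-0.03,0.037],"jaw":0.64},{"turn":[0,0,5.0],"offset":[0.044,-0.03,0.037],"jaw":0.64},{"turn":[0,0,5.0],"offset":[0.044,-0.03,0.037],"jaw":0.64},{"turn":[0,0,5.0],"offset":[0.044,-0.03,0.037],"jaw":0.64}]'
python3 -m jog '[{"turn":[0,0,5.0],"offset":[0.023,-0.048,0.037],"jaw":0.64},{"turn":[0,0,5.0],"offset":[0.023,-0.048,0.037],"jaw":0.64},{"turn":[0,0,5.0],"offset":[0.023,-0.048,0.037],"jaw":0.64},{"turn":[0,0,5.0],"offset":[0.023,-0.048,0.037],"jaw":0.64}]'
python3 -m jog '[{"turn":[0,0,5.0],"offset":[-0.004,-0.053,0.037],"jaw":0.64},{"turn":[0,0,5.0],"offset":[-0.004,-0.053,0.037],"jaw":0.64},{"turn":[0,0,5.0],"offset":[-0.004,-0.053,0.037],"jaw":0.64},{"turn":[0,0,5.0],"offset":[-0.004,-0.053,0.037],"jaw":0.64},{"turn":[0,0,5.0],"offset":[-0.004,-0.053,0.037],"jaw":0.64}]'
python3 - <<'E'
from h import *
plan((.449,.106,.065,88.1))
E
```

```text
clock: 52.0
ee_pos: [0.5382, 0.1628, 0.223]
orientation: [[-0.845, 0.535, -0.003], [0.535, 0.845, -0.001], [0.002, -0.002, -1.0]]
wrist_force: [-0.7, 0.2, 0.3]
gripper_width: 0.0341
grasp_force: 0.0
clock: 52.4
ee_pos: [0.4931, 0.1342, 0.186]
orientation: [[-0.464, 0.886, -0.003], [0.886, 0.464, -0.001], [0.001, -0.003, -1.0]]
wrist_force: [-0.1, -0.2, -0.4]
gripper_width: 0.034
grasp_force: 0.0
clock: 52.9
ee_pos: [0.4485, 0.106, 0.1495]
orientation: [[0.036, 0.999, -0.002], [0.999, -0.036, -0.0], [-0.0, -0.002, -1.0]]
wrist_force: [0.2, -0.6, 0.6]
gripper_width: 0.0339
grasp_force: 0.0
(0.449, 0.106, 0.065, 88.1) off [0.0, 0.001, 0.084] turn [-0.02, 0.0, -0.02]
```

```bash
python3 -m jog '[{"turn":[0,0,0],"offset":[0,0,0.02],"jaw":0.64},{"turn":[0,0,0],"offset":[0,0,0.05],"jaw":0.64},{"turn":[0,0,0],"offset":[0,0,0.075],"jaw":0.64},{"turn":[0,0,0],"offset":[0,0,0.084],"jaw":0.64},{"turn":[0,0,0],"offset":[0,0,0.084],"jaw":0.64}]'
python3 -m jog '[{"turn":[0,0,0],"offset":[0,0,0],"jaw":1},{"turn":[0,0,0],"offset":[0,0,0],"jaw":1},{"turn":[0,0,0],"offset":[0,0,0],"jaw":1},{"turn":[0,0,0],"offset":[0,0,0],"jaw":1},{"turn":[0,0,0],"offset":[0,0,0],"jaw":1}]'
python3 -m jog '[{"turn":[0,0,0],"offset":[0,0.01,0],"jaw":1},{"turn":[0,0,0],"offset":[0,0.02,0],"jaw":1},{"turn":[0,0,0],"offset":[0,0.03,0],"jaw":1},{"turn":[0,0,0],"offset":[0,0.04,0],"jaw":1},{"turn":[0,0,0],"offset":[0,0.05,0],"jaw":1}]'
```

```text
clock: 53.4
ee_pos: [0.4485, 0.106, 0.0656]
orientation: [[0.033, 0.999, -0.003], [0.999, -0.033, -0.0], [-0.001, -0.003, -1.0]]
wrist_force: [0.2, 0.7, 0.5]
gripper_width: 0.0338
grasp_force: 0.0
clock: 53.9
ee_pos: [0.4497, 0.1062, 0.0675]
orientation: [[0.034, 0.999, 0.002], [0.999, -0.034, 0.0], [0.0, 0.002, -1.0]]
wrist_force: [-0.7, -0.3, 6.9]
gripper_width: 0.0097
grasp_force: 30.0
clock: 54.4
ee_pos: [0.4998, 0.1045, 0.0675]
orientation: [[0.034, 0.999, 0.001], [0.999, -0.034, 0.0], [0.0, 0.001, -1.0]]
wrist_force: [-2.4, -0.9, 9.3]
gripper_width: 0.01
grasp_force: 30.0
```

Sliding freely at about 3 N. I'll continue.

```bash
python3 -m jog '[{"turn":[0,0,0],"offset":[0,0.012,0],"jaw":1},{"turn":[0,0,0],"offset":[0,0.024,0],"jaw":1},{"turn":[0,0,0],"offset":[0,0.036,0],"jaw":1},{"turn":[0,0,0],"offset":[0,0.048,0],"jaw":1},{"turn":[0,0,0],"offset":[0,0.06,0],"jaw":1}]'
python3 -m jog '[{"turn":[0,0,0],"offset":[0,0.01,0],"jaw":1},{"turn":[0,0,0],"offset":[0,0.02,0],"jaw":1},{"turn":[0,0,0],"offset":[0,0.03,0],"jaw":1},{"turn":[0,0,0],"offset":[0,0.04,0],"jaw":1},{"turn":[0,0,0],"offset":[0,0.045,0],"jaw":1}]'
```

```text
clock: 54.9
ee_pos: [0.5598, 0.1023, 0.0676]
orientation: [[0.034, 0.999, 0.001], [0.999, -0.034, 0.0], [0.0, 0.001, -1.0]]
wrist_force: [-3.8, -1.4, 8.4]
gripper_width: 0.01
grasp_force: 30.0
clock: 55.4
ee_pos: [0.605, 0.1007, 0.0676]
orientation: [[0.034, 0.999, 0.001], [0.999, -0.034, 0.0], [0.0, 0.001, -1.0]]
wrist_force: [-3.2, -0.8, 7.4]
gripper_width: 0.0101
grasp_force: 30.0
```

```bash
python3 -m jog '[{"turn":[0,0,0],"offset":[0,0.004,0],"jaw":1},{"turn":[0,0,0],"offset":[0,0.008,0],"jaw":1},{"turn":[0,0,0],"offset":[0,0.01,0],"jaw":1},{"turn":[0,0,0],"offset":[0,0.01,0],"jaw":1}]'
python3 -m jog '[{"turn":[0,0,0],"offset":[0,0.002,0],"jaw":1},{"turn":[0,0,0],"offset":[0,0.004,0],"jaw":1},{"turn":[0,0,0],"offset":[0,0.004,0],"jaw":1}]'
```

```text
clock: 55.8
ee_pos: [0.6148, 0.1004, 0.0676]
orientation: [[0.034, 0.999, 0.001], [0.999, -0.034, -0.0], [0.0, 0.001, -1.0]]
wrist_force: [0.5, -0.8, 4.3]
gripper_width: 0.0101
grasp_force: 30.0
clock: 56.1
ee_pos: [0.6158, 0.1004, 0.0674]
orientation: [[0.034, 0.999, -0.006], [0.999, -0.034, -0.0], [-0.001, -0.006, -1.0]]
wrist_force: [-24.1, -0.4, 19.2]
gripper_width: 0.01
grasp_force: 30.0
```

The stop came at x = 0.616, as predicted for fully shut. I release and lift clear.

```bash
python3 -m jog '[{"turn":[0,0,0],"offset":[0,0,0],"jaw":0.64},{"turn":[0,0,0],"offset":[0,0,0],"jaw":0.64},{"turn":[0,0,0],"offset":[0,-0.003,0],"jaw":0.64},{"turn":[0,0,0],"offset":[0,-0.003,-0.03],"jaw":0.64},{"turn":[0,0,0],"offset":[0,-0.003,-0.07],"jaw":0.64}]'
python3 -m jog '[{"turn":[0,0,0],"offset":[0,-0.02,-0.04],"jaw":0.64},{"turn":[0,0,0],"offset":[0,-0.06,-0.08],"jaw":0.64},{"turn":[0,0,0],"offset":[0,-0.09,-0.12],"jaw":0.64},{"turn":[0,0,0],"offset":[0,-0.09,-0.14],"jaw":0.64},{"turn":[0,0,0],"offset":[0,-0.09,-0.14],"jaw":0.64}]'
python3 - <<'E'
from h import *
m=env.camera_model('wrist');im=env.camera('wrist');g=im.mean(2)
for x in(.612,.616,.620): print(x,proj(np.array([[x,.12,.092]]),m)[0].round(1))
c,r=proj(np.array([[.616,.12,.092]]),m)[0].astype(int);print(c-20,g[r,c-20:c+60].astype(int).tolist())
env.camera('top')
for cam in('top','wrist'):
  for n in('jaw0','spanner'): print(cam,n,[(round(d['score'],2),np.round(d['xy']).tolist()) for d in env.recognise(cam,n)])
mt=env.camera_model('top');print([ (n,np.round(d['xy']).tolist(),d['score']) for n in('slug_center','oil_tin_mid','vblock_mid') for d in env.recognise('top',n)[:2]])
E
```

```text
clock: 56.6
ee_pos: [0.614, 0.1003, 0.1357]
orientation: [[0.034, 0.999, -0.004], [0.999, -0.034, -0.0], [-0.001, -0.004, -1.0]]
wrist_force: [1.2, 0.7, 0.8]
gripper_width: 0.034
grasp_force: 0.0
clock: 57.1
ee_pos: [0.5255, 0.1038, 0.2809]
orientation: [[0.034, 0.999, 0.007], [0.999, -0.034, 0.001], [0.001, 0.007, -1.0]]
wrist_force: [0.5, 0.5, -0.2]
gripper_width: 0.0338
grasp_force: 0.0
0.612 [389.7 170.9]
0.616 [393.1 170.8]
0.62 [396.4 170.7]
373 [103, 130, 150, 152, 154, 153, 152, 155, 159, 158, 154, 152, 154, 153, 149, 130, 127, 163, 184, 198, 213, 215, 205, 197, 168, 121, 107, 105, 106, 106, 108, 109, 111, 111, 110, 108, 106, 105, 95, 77, 68, 68, 69, 68, 67, 67, 68, 67, 67, 67, 67, 67, 67, 67, 68, 66, 78, 140, 173, 182, 182, 181, 180, 180, 179, 180, 181, 181, 182, 152, 87, 66, 114, 155, 180, 181, 181, 181, 181, 181]
top jaw0 [(0.26, [281.0, 145.0])]
top spanner []
wrist jaw0 []
wrist spanner []
[('slug_center', [417.0, 166.0], 0.58), ('slug_center', [319.0, 150.0], 0.55), ('oil_tin_mid', [318.0, 149.0], 0.87), ('vblock_mid', [189.0, 185.0], 0.78)]
```

```bash
python3 -c "
from bench import env
print(env.close_job())"
```

```text
the job is handed in; nothing more can be done
None
```

The job is handed in at about 57 s: all four jaws (noses to the back) and the spanner measured as down in their pockets, the drawer is pushed shut to its stop and released, and the oil tin, bar end and V-block show where they started.

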